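# Build up a rest for the round bar

## Robot

A 6-joint arm with a two-finger parallel gripper is mounted at the origin on a cart in front of the work surface, level with it; the furniture and walls round the work are solid. World frame = base frame: x ahead of the robot, y to its left, z up, the work surface at z = 0. Lengths are in m, angles in rad, forces in N, time in s.
With the tool pointing down it reaches from about 0.325 to 0.75 m from the base axis. Payload 7.6 kg.
Tool frame: the origin (TCP) lies midway between the tips of the shut fingers; the grasp point (between the pads) lies 19 mm behind it; z points along the fingers, y is the line along which they close (so a half turn about z gives the same grasp; the last joint's range is limited). The gripper opens to 85 mm and grips with 20 to 120 N. Pads are 22 mm wide; open, the fingers measure 114 mm over their backs; the gripper's body (76 mm by 85 mm) begins 54 mm behind the grasp point. The pads swing forward as they close: fully open they stand 13 mm farther back than shut.
Start: joints at [-1.179, 0.052, 1.401, -0, 1.689, -0.07], TCP at [0.234, -0.47, 0.231] pointing down, gripper open.
Joint ranges: [-2.9, 2.9], [-0.91, 2.17], [0.12, 2.37], [-1.06, 4.2], [0.26, 2.73], [-2.93, 2.93]. Speed limits (rad/s): [2.57, 2.57, 3.01, 3.14, 3.14, 3.14].

## Interface

Orientations are given as a unit quaternion [x, y, z, w].
In Python, from rig import r, get_image gives the robot as it stands. The module is installed in compiled form; this text tells all that it offers.
- The arm moves only by the tool drive_tool, never from a script. Its argument "commands" is a list of rows, each an object of numbers: "tx", "ty", "tz": the shift along the world's x, y, z in mm; "yaw": the turn about the world's z in rad. A call has exactly 5 rows; each row is the pose to reach, as a shift and turn from the pose commanded when the call began; what a row does not reach only later rows make up. A row lasts 1/10 s, in which the tool goes at most 50 mm and 8.59 degrees, less where a joint would pass 70% of its speed; a pose out of reach is approached as far as the arm can. A call with a gripper value outside its range is refused whole. "gripper" is the closure, from 0 (fully open) to 1 (shut), set as the call begins (left out, the last holds). The fingers move at their own pace and stop on an object; "force" is the grip in N (left out, the last holds). Time passes only in rows, so rows that repeat a pose let the fingers close, or fill a call up. It gives the time, the measured TCP pose, the force, the opening and the grip force at its end, in the units of the state.
- r.get_obs(): the state, without advancing time (a new reading comes with each control period).
- get_image(name): name is "scene" or "top" or "wrist"; returns a dict with "pixels" (480x640x3 uint8, blue, green, red), "intrinsics" (3x3 intrinsics, pixels), "origin" and "rotation" of the camera in the world. Camera axes: x right, y up, looking along -z (the intrinsics and any distortion apply to the point x, -y, -z); pixel columns grow to the right and rows downward; lengths in m; the calibration is good to about 2 mm. A picture is of the moment at which its call begins. There is no depth.
- r.sign_off(): hands the job in; it is judged then, once.
The state is a dict: "clock": time; "joint_pos": joint angles; "joint_vel": joint speeds; "tau": joint torques, N m; "tcp_pos": TCP position; "eef_rot": TCP orientation; "wrist_force": force on the tool from outside, world axes, zero at the start; "wrist_torque": the same for the moment, N m; "gripper_width": finger opening in m; "grasp_force": force on a finger pad.
Only numpy, scipy, OpenCV 4.12 (cv2) and the standard library are available. Lean on these libraries where they do the work, as an engineer would, in place of code of your own. Each camera call takes 0.05 s, during which the arm holds its last target. There are 200 camera calls.

## Task

Build up a bar rest on the flat steel base plate, from the bottom up: the large aluminium packing block first, the small packing block on it, then the V-notched rest upright on top, each centred on the one below and square with it. Last, lay the plain round bar offcut (not the tapered punch) down in both V notches, with its middle over the middle of the rest, and leave the stack standing.

Things in the scene. Friction and masses are not known exactly. Their poses are not given: they have to be found in the camera images.
- base_top (a point): Flat rectangular steel base plate fixed to the bench, 96 (x) by 130 (y) by 15 high, a sunk dark screw near each corner. The point is the centre of its top face, 15 mm above the bench; y is its long axis, within 0.3 rad of world y, z up. It stands in another place each time.
- big_c (a point): Large aluminium packing block, 64 (x) by 90 (y) by 25 high, two dark round marks on its top, about 0.4 kg, loose. The point is its centre, half-way up (12.5 mm); y is its long axis, z up. It starts lying flat on the bench, long axis (y) within 0.3 rad of world y. Grasp it across the 64 mm.
- mid_c (a point): Small aluminium packing block, 44 (x) by 66 (y) by 25 high, one dark round mark on its top, about 0.2 kg, loose. The point is its centre, half-way up (12.5 mm); y is its long axis, z up. It starts lying flat on the bench, long axis (y) within 0.3 rad of world y. 
- rest_c (a point): Loose steel V-rest, 34 (x) by 62 (y) by 40 high, about 0.25 kg, upright: solid bed 18 high, a 10 mm thick V-notched cheek at each end, between them a 42 mm gap open above and to the sides. Point: centre, 20 mm above its underside; y long axis (the bar lies along it), z up. Starts on the bench, y within 0.3 rad of world y. Grasp the bed low across the 34 mm, mid-length.
- bar_c (a point): Plain round steel bar offcut, 15 mm diameter by 151 long, the same thickness over its whole length with flat ends, about 0.24 kg, loose. The point is its centre, 7.5 mm above the bench at the start; y is its length (the other axes may turn as it rolls). Starts flat on the bench, y within 0.3 rad of world y. Not the 142 mm punch, which tapers to one end.
- big: The large packing block of big_c; origin at the centre of its underside.
- mid: The small packing block of mid_c; origin at the centre of its underside.
- rest: The V-rest of rest_c; origin at the centre of its underside. The 90 degree V notches are 20 mm wide at the top and 10 deep (bottom of the V 30 mm above the underside). The bar lying in both has its centre 40.6 mm above the underside.
- bar: The round bar of bar_c; origin on its underside at mid-length.
Things that resemble listed ones, but are neither listed nor needed, are in the scene too. Leave any blue look-alike of the mid alone.

How it is judged:
By the outcome, as a careful person would: the job done as asked, in the order asked, and still so for the second after the job is handed in, with the robot touching nothing.
It also fails if it takes over 128 s, if anything falls off the work surface, if the arm or the gripper's body presses on something with over 40 N, if the wrist force passes 120 N, or if a joint passes its speed limit or range.

## Working session

There is one attempt and no reset: what is moved stays moved. The work goes in short steps, Python scripts to look and compute and a tool call to move; the robot and the scene stay as the last step left them, time stands still between calls to the robot, and variables do not carry over. Pictures are saved under pics/ and viewed, at most 14 in all, crops included, and the job is handed in when it is done.

Besides the shell and the picture viewer there is one more tool, called after "Call:" by a JSON object that holds its "fn" and its "kwargs", one argument or row to a line. drive_tool: Moves the arm, as the interface text tells. Its arguments: {"type":"object","properties":{"commands":{"type":"array","items":{"type":"object","properties":{"tx":{"type":"number"},"ty":{"type":"number"},"tz":{"type":"number"},"yaw":{"type":"number"}}}},"gripper":{"type":"number"},"force":{"type":"number"}},"required":["commands"]}

```bash
mkdir -p pics
cat > h.py <<'E'
import numpy as np, cv2
from rig import r, get_image
def save(n,f):
    im=get_image(n); cv2.imwrite('pics/'+f+'.png',im['pixels']); np.savez('pics/'+f+'.npz',K=im['intrinsics'],o=im['origin'],R=im['rotation']); return im
def ray(f,pts,z):
    d=np.load('pics/'+f+'.npz'); out=[]
    for u,v in pts:
        c=np.linalg.inv(d['K'])@[u,v,1]; w=d['R']@[c[0],-c[1],-c[2]]
        out.append(d['o']+w*(z-d['o'][2])/w[2])
    return np.array(out)
def proj(f,P):
    d=np.load('pics/'+f+'.npz'); c=(np.atleast_2d(P)-d['o'])@d['R']; c=c*[1,-1,-1]
    p=c@d['K'].T; return p[:,:2]/p[:,2:]
E
python3 - <<'E'
from h import *
for n in ('top','scene'):
    im=save(n,n+'0'); print(n,im['origin'],im['rotation'].round(3).tolist(),im['intrinsics'].tolist(),[k for k in im])
print(r.get_obs())
E
```

```text
top [ 0.49867115 -0.00840025  1.16262008] [0.023, -0.033, -0.697, 0.716] [[482.6980590120056, 0.0, 313.9679493209453], [0.0, 482.6980590120056, 244.95082870955767], [0.0, 0.0, 1.0]] ['pixels', 'intrinsics', 'origin', 'rotation']
scene [-0.40105371  0.65299261  0.83844666] [-0.225, 0.416, 0.779, -0.412] [[585.0575489122264, 0.0, 327.92133061460896], [0.0, 585.0575489122264, 238.51456282595737], [0.0, 0.0, 1.0]] ['pixels', 'intrinsics', 'origin', 'rotation']
{'clock': 0.1, 'joint_pos': array([-1.17930574e+00,  5.27857927e-02,  1.40164050e+00, -8.05247494e-06,
        1.68863152e+00, -7.02764402e-02]), 'joint_vel': array([-0.00026244, -0.00124258, -0.00268205, -0.00056159, -0.00015   ,
        0.00087067]), 'tau': array([ 1.58459694e-03, -3.82580709e+01, -3.60986102e+01, -7.88954907e-06,
        4.76005182e-03, -6.08639667e-06]), 'tcp_pos': array([ 0.23382507, -0.46973817,  0.23054163]), 'eef_rot': array([ 9.73464440e-01,  2.28837163e-01, -1.21099460e-04, -7.22511895e-04]), 'wrist_force': array([-0.10471938, -0.41747616,  0.24155921]), 'wrist_torque': array([ 0.00636454, -0.02807814, -0.01232866]), 'grasp_force': 0.0, 'gripper_width': 0.0855447474389761}
```

View pics/top0.png

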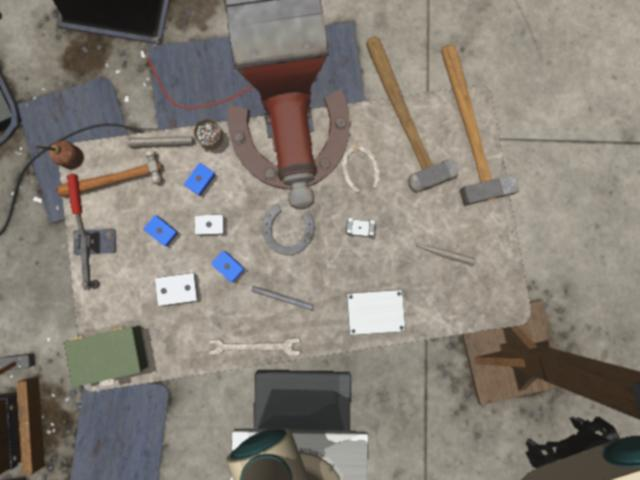

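View pics/scene0.png

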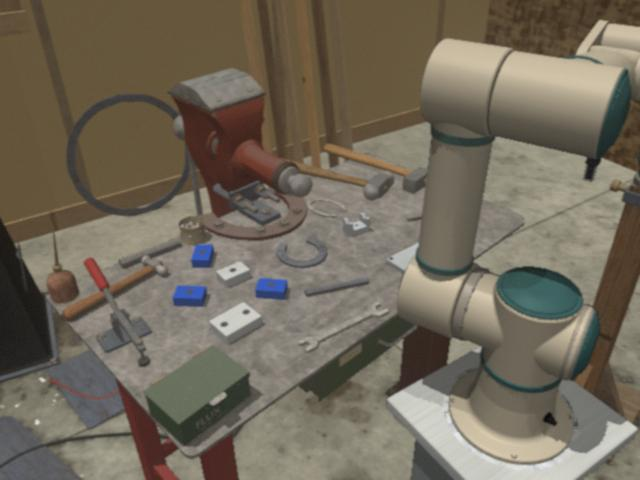

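The top view shows these candidates:
- Bar: plain rod (282,297), thin tapering rod (445,254), thick rod (160,141) at the back left.
- Mid: aluminium block with one mark (209,225), blue look-alikes at (200,180), (160,231) and (228,266).
- Big: (176,289), two marks.
- Rest: (361,228).
- Base plate: (376,313).

I'll check these in close crops.

Run:
```python
from h import *
im=cv2.imread('pics/top0.png')
a=cv2.resize(im[205:320,145:320],None,fx=4,fy=4,interpolation=cv2.INTER_CUBIC)
b=cv2.resize(im[210:340,330:490],None,fx=4,fy=4,interpolation=cv2.INTER_CUBIC)
o=np.zeros((460+0,700,3),np.uint8); o[:a.shape[0]]=a; cv2.imwrite('pics/cA.png',o); cv2.imwrite('pics/cB.png',b)
# bright blobs
hsv=cv2.cvtColor(im,cv2.COLOR_BGR2HSV)
m=((hsv[...,2]>180)&(hsv[...,1]<40)).astype(np.uint8); m[:200]=0;m[345:]=0
m=cv2.morphologyEx(m,cv2.MORPH_CLOSE,np.ones((5,5)))
for c in cv2.findContours(m,0,1)[0]:
    if cv2.contourArea(c)<80: continue
    (u,v),wh,_=rc=cv2.minAreaRect(c); z={True:.025}.get(u<250,.015 if v>280 else .04)
    P=ray('top0',cv2.boxPoints(rc),z); C=P.mean(0); e=[P[1]-P[0],P[2]-P[1]]; e.sort(key=np.linalg.norm)
    y=e[1]; y=y*np.sign(y[1]); print((u,v),C.round(4),[np.linalg.norm(q).round(4) for q in e],'yaw',np.arctan2(-y[0],y[1]).round(3))
```

```text
Traceback (most recent call last):
  File "h.py", line 8, in ray
    c=np.linalg.inv(d['K'])@[u,v,1]; w=d['R']@[c[0],-c[1],-c[2]]
                                       ~~~~~~^~~~~~~~~~~~~~~~~~~
ValueError: matmul: Input operand 1 has a mismatch in its core dimension 0, with gufunc signature (n?,k),(k,m?)->(n?,m?) (size 3 is different from 4)
```

View pics/cA.png

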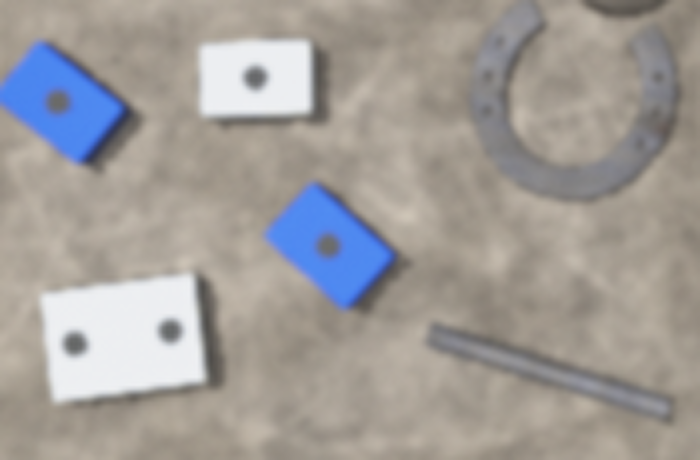

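View pics/cB.png

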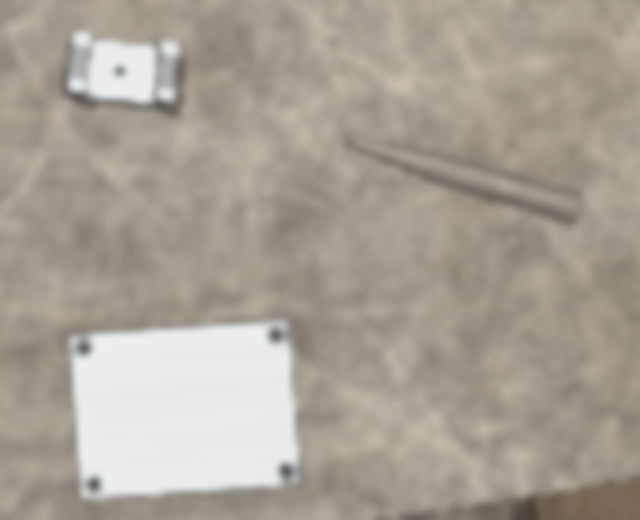

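The crops confirm the choice. The uniform rod is at (282,297) and the punch tapers at (445,254). The white one-mark block is at (209,225), big is at (176,289), the rest at (361,228) and the plate at (376,313).

```bash
sed -i "s/R=im\['rotation'\]/R=Rot.from_quat(im['rotation']).as_matrix()/; 1a from scipy.spatial.transform import Rotation as Rot" h.py
cat >> h.py <<'E'
def blobs(f,im,lo,zf,roi,amin,k=5,sat=40):
    hsv=cv2.cvtColor(im,cv2.COLOR_BGR2HSV); m=((hsv[...,2]>lo)&(hsv[...,1]<sat)).astype(np.uint8)
    mm=np.zeros_like(m); x0,y0,x1,y1=roi; mm[y0:y1,x0:x1]=m[y0:y1,x0:x1]
    mm=cv2.morphologyEx(mm,cv2.MORPH_CLOSE,np.ones((k,k)))
    for c in cv2.findContours(mm,0,1)[0]:
        if cv2.contourArea(c)<amin: continue
        rc=cv2.minAreaRect(c); u,v=rc[0]
        P=ray(f,cv2.boxPoints(rc),zf(u,v)); C=P.mean(0); e=[P[1]-P[0],P[2]-P[1]]; e.sort(key=np.linalg.norm)
        y=e[1]; y=y*np.sign(y[1]); print((round(u),round(v)),'C mm',(C*1000).round(1),[(1000*np.linalg.norm(q)).round(1) for q in e],'yaw',np.arctan2(-y[0],y[1]).round(3))
E
python3 - <<'E'
from h import *
d=dict(np.load('pics/top0.npz')); 
for n in ('top','scene'): save(n,n+'0')
im=cv2.imread('pics/top0.png')
blobs('top0',im,180,lambda u,v:.025 if u<250 else (.015 if v>280 else .038),(140,200,490,345),80)
c=lambda p:[(145+x/4,205+y/4) for x,y in p]
P=ray('top0',c([(432,335),(668,408)]),.0075); print('bar',P.mean(0),np.linalg.norm(P[1]-P[0]),np.arctan2(-(P[0]-P[1])[0],(P[0]-P[1])[1]))
P=ray('top0',[(330+p[0]/4,210+p[1]/4) for p in [(346,137),(578,207)]],.0075);print('punch',P)
o=r.get_obs(); w=save('wrist','w0'); R=Rot.from_quat(o['eef_rot'])
print(R.as_matrix().round(3),(R.inv().apply(w['origin']-o['tcp_pos'])).round(4),(R.inv()*Rot.from_quat(w['rotation'])).as_matrix().round(3),w['intrinsics'])
print(proj('top0',[[.5,0,0]]))
E
```

```text
(253, 341) C mm [359.4 113.4  15. ] [np.float64(24.3), np.float64(209.2)] yaw -0.044
(185, 335) C mm [371.9 270.6  25. ] [np.float64(34.2), np.float64(43.0)] yaw -1.442
(434, 318) C mm [ 422.6 -310.4   15. ] [np.float64(33.8), np.float64(97.5)] yaw -0.366
(376, 312) C mm [ 434.7 -174.    15. ] [np.float64(96.6), np.float64(132.9)] yaw 0.094
(179, 281) C mm [495.6 291.4  25. ] [np.float64(117.9), np.float64(186.4)] yaw -0.045
(242, 251) C mm [570.  145.4  25. ] [np.float64(34.6), np.float64(62.2)] yaw -1.231
(360, 226) C mm [ 634.6 -130.8   38. ] [np.float64(39.0), np.float64(61.8)] yaw -0.073
(423, 223) C mm [ 646.9 -276.9   38. ] [np.float64(53.2), np.float64(69.6)] yaw 0.128
(208, 222) C mm [636.4 228.3  25. ] [np.float64(61.7), np.float64(70.9)] yaw -0.139
bar [0.46186179 0.04852098 0.0075    ] 0.14690009633890747 -0.27320470791873175
punch [[ 0.59829959 -0.26996926  0.0075    ]
 [ 0.5597818  -0.41028887  0.0075    ]]
[[ 0.895  0.446 -0.   ]
 [ 0.446 -0.895  0.001]
 [ 0.    -0.001 -1.   ]] [ 0.078   0.0002 -0.1427] [[-0.     0.953  0.304]
 [ 1.     0.001 -0.   ]
 [-0.001  0.304 -0.953]] [[343.43363293   0.         315.38498674]
 [  0.         343.43363293 237.98952849]
 [  0.           0.           1.        ]]
[[303.34328053 282.31353381]]
```

Run:
```python
from h import *
def q(n,c,z):
    P=ray('top0',c,z); y=(P[0]+P[3]-P[1]-P[2]); print(n,(P.mean(0)*1000).round(1),'yaw',np.arctan2(-y[0],y[1]).round(3),[np.linalg.norm(P[i]-P[i-1]).round(4) for i in range(4)])
q('big',[(155.5,279),(193.75,273.25),(196.75,300.5),(158.75,305.5)],.025)
q('mid',[(195,215.75),(223,215),(223,233.75),(195.75,234.25)],.025)
B=lambda p:[(330+x/4,210+y/4) for x,y in p]
q('rest',B([(73,35),(180,44),(178,106),(70,95)]),.035)
q('base',B([(70,337),(288,321),(298,482),(82,496)]),.015)
```

```text
big [475.6 296.4  25. ] yaw 0.166 [np.float64(0.0623), np.float64(0.0899), np.float64(0.0641), np.float64(0.0888)]
mid [630.1 226.   25. ] yaw 0.05 [np.float64(0.0441), np.float64(0.0661), np.float64(0.0446), np.float64(0.0641)]
rest [ 632.  -133.1   35. ] yaw -0.066 [np.float64(0.0356), np.float64(0.0633), np.float64(0.0367), np.float64(0.0638)]
base [ 434. -174.   15.] yaw 0.093 [np.float64(0.0933), np.float64(0.1299), np.float64(0.0946), np.float64(0.1278)]
```

Call:
{"fn": "drive_tool", "kwargs": {
  "commands": [
    {"tx": 25,"ty": 37,"yaw": 0.15},
    {"tx": 50,"ty": 74,"yaw": 0.3},
    {"tx": 75,"ty": 111,"yaw": 0.45},
    {"tx": 100,"ty": 148,"yaw": 0.6},
    {"tx": 100,"ty": 148,"yaw": 0.6}
  ],
  "gripper": 0,
  "force": 50
}}

```text
invalid input
```

Call:
{"fn": "drive_tool", "kwargs": {
  "commands": [
    {"tx": 25,"ty": 37,"yaw": 0.15},
    {"tx": 50,"ty": 74,"yaw": 0.3},
    {"tx": 75,"ty": 111,"yaw": 0.45},
    {"tx": 100,"ty": 148,"yaw": 0.6},
    {"tx": 100,"ty": 148,"yaw": 0.6}
  ]
}}

```text
invalid input
```

Run:
```python
from h import *
o=r.get_obs(); print(o['tcp_pos'],Rot.from_quat(o['eef_rot']).as_euler('xyz'),o['joint_pos'].round(2),o['clock'])
w=save('wrist','w1')
print(proj('w1',[[.4345,-.174,.015]]))
blobs('w1',w['pixels'],180,lambda u,v:.015,(0,0,640,480),3000)
```

```text
[ 0.23390097 -0.46987882  0.23093122] [-3.14091940e+00 -7.23118615e-05  4.61791727e-01] [-1.18  0.05  1.4   0.    1.69 -0.07] 0.25
[[  92.31260233 -182.24963458]]
```

View pics/w1.png

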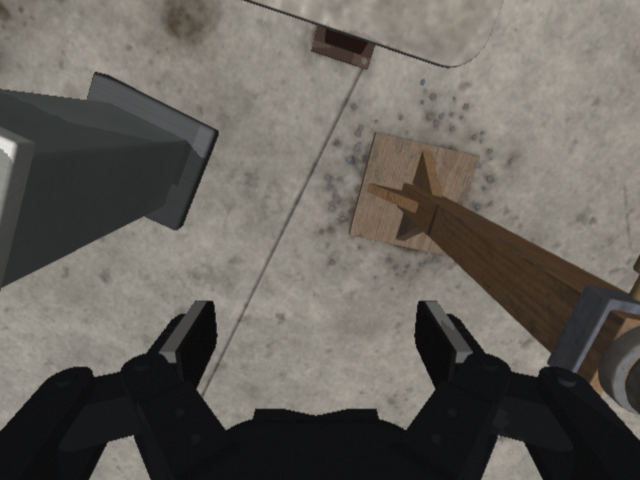

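The moves were refused, probably because each row needs all four keys. The picture shows only the floor and the table edge.

Call:
{"fn": "drive_tool", "kwargs": {
  "commands": [
    {"tx": 25,"ty": 37,"tz": 0,"yaw": 0.15},
    {"tx": 50,"ty": 74,"tz": 0,"yaw": 0.3},
    {"tx": 75,"ty": 111,"tz": 0,"yaw": 0.45},
    {"tx": 100,"ty": 148,"tz": 0,"yaw": 0.6},
    {"tx": 100,"ty": 148,"tz": 0,"yaw": 0.6}
  ],
  "gripper": 0,
  "force": 50
}}

```text
clock: 0.8
tcp_pos: [0.3362, -0.3186, 0.2316]
eef_rot: [0.86, 0.51, 0.001, 0.0]
wrist_force: [-0.2, -0.8, -0.0]
gripper_width: 0.0854
grasp_force: 0.0
```

Call:
{"fn": "drive_tool", "kwargs": {
  "commands": [
    {"tx": 25,"ty": 37,"tz": 0,"yaw": 0.15},
    {"tx": 50,"ty": 74,"tz": 0,"yaw": 0.3},
    {"tx": 75,"ty": 111,"tz": 0,"yaw": 0.45},
    {"tx": 100,"ty": 148,"tz": 0,"yaw": 0.6},
    {"tx": 100,"ty": 148,"tz": 0,"yaw": 0.6}
  ]
}}

```text
clock: 1.3
tcp_pos: [0.4357, -0.1707, 0.2312]
eef_rot: [0.671, 0.741, 0.001, -0.0]
wrist_force: [0.3, -0.7, -0.1]
gripper_width: 0.0852
grasp_force: 0.0
```

```bash
cat >> h.py <<'E'
def st():
    o=r.get_obs(); print('tcp',(o['tcp_pos']*1000).round(1),'yaw',Rot.from_quat(o['eef_rot']).as_euler('xyz')[2].round(4),'q',o['joint_pos'].round(2),'t',o['clock'],'w',o['gripper_width'].round(4),'F',o['wrist_force'].round(1)); return o
E
python3 - <<'E'
from h import *
st()
w=save('wrist','w2')
print(proj('w2',[[.4345,-.174,.015]]))
blobs('w2',w['pixels'],180,lambda u,v:.015,(0,0,640,480),3000)
E
```

```text
Traceback (most recent call last):
  File "h.py", line 25, in st
    o=r.get_obs(); print('tcp',(o['tcp_pos']*1000).round(1),'yaw',Rot.from_quat(o['eef_rot']).as_euler('xyz')[2].round(4),'q',o['joint_pos'].round(2),'t',o['clock'],'w',o['gripper_width'].round(4),'F',o['wrist_force'].round(1)); return o
                                                                                                                                                                         ^^^^^^^^^^^^^^^^^^^^^^^^
AttributeError: 'float' object has no attribute 'round'
```

```bash
sed -i "s/o\['gripper_width'\].round(4)/round(o['gripper_width'],4)/" h.py
python3 - <<'E'
from h import *
st()
w=save('wrist','w2')
print(proj('w2',[[.4345,-.174,.015]]))
blobs('w2',w['pixels'],180,lambda u,v:.015,(0,0,640,480),3000)
E
```

```text
tcp [ 435.7 -170.7  231.2] yaw 1.6704 q [-0.45 -0.11  1.56  0.    1.69 -0.55] t 1.3 w 0.0852 F [ 0.3 -0.7 -0.1]
[[313.52587152 208.04041319]]
(314, 225) C mm [ 437.  -194.1   15. ] [np.float64(80.6), np.float64(90.5)] yaw -1.504
(16, 80) C mm [138.9 -82.3  15. ] [np.float64(41.3), np.float64(142.1)] yaw -0.014
```

View pics/w2.png

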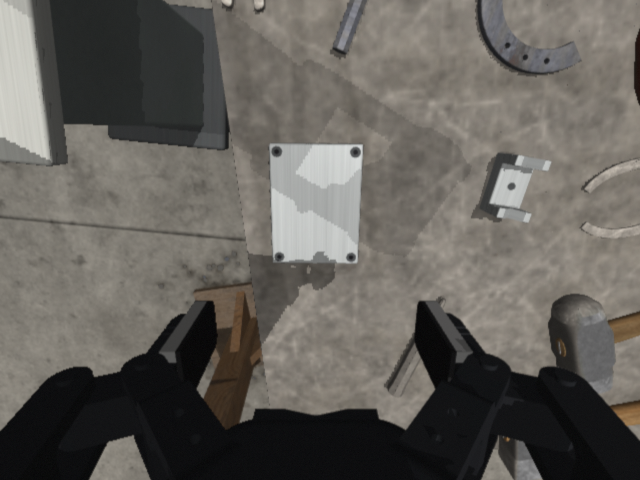

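The wrist view shows the plate with its corners near (270,145), (363,145), (357,262) and (273,262), and its screws near (276,152), (355,152), (351,257) and (279,257).

```bash
cat >> h.py <<'E'
def quad(f,c,z):
    "corners: in image order TL,TR,BR,BL of a wrist picture"
    P=ray(f,c,z); y=P[0]+P[1]-P[2]-P[3]; x=P[1]+P[2]-P[0]-P[3]
    y=-y if y[1]<0 else y; x=-x if x[0]<0 else x
    print(f,(P.mean(0)*1000).round(1),'yaw from y',np.arctan2(-y[0],y[1]).round(3),'from x',np.arctan2(x[1],x[0]).round(3),[round(1000*np.linalg.norm(P[i]-P[i-1]),1) for i in range(4)])
E
python3 - <<'E'
from h import *
quad('w2',[(270,145),(363,145),(357,262),(273,262)],.015)
quad('w2',[(276,152),(355,152),(351,257),(279,257)],.015)
E
```

```text
w2 [ 436.7 -172.2   15. ] yaw from y 0.087 from x 0.099 [np.float64(126.8), np.float64(93.9), np.float64(126.8), np.float64(94.2)]
w2 [ 436.2 -172.7   15. ] yaw from y 0.094 from x 0.099 [np.float64(113.9), np.float64(80.3), np.float64(114.0), np.float64(80.4)]
```

Call:
{"fn": "drive_tool", "kwargs": {
  "commands": [
    {"tx": 3,"ty": 50,"tz": 0,"yaw": 0.02},
    {"tx": 6,"ty": 100,"tz": 0,"yaw": 0.04},
    {"tx": 9,"ty": 150,"tz": 0,"yaw": 0.06},
    {"tx": 12,"ty": 200,"tz": 0,"yaw": 0.07},
    {"tx": 15,"ty": 250,"tz": 0,"yaw": 0.07}
  ]
}}

```text
clock: 1.85
tcp_pos: [0.4489, 0.0759, 0.2315]
eef_rot: [0.649, 0.76, 0.0, 0.0]
wrist_force: [1.2, 0.9, 0.4]
gripper_width: 0.0853
grasp_force: 0.0
```

Call:
{"fn": "drive_tool", "kwargs": {
  "commands": [
    {"tx": 4,"ty": 50,"tz": -10,"yaw": 0},
    {"tx": 8,"ty": 100,"tz": -20,"yaw": 0},
    {"tx": 13,"ty": 150,"tz": -30,"yaw": 0},
    {"tx": 20,"ty": 200,"tz": -50,"yaw": 0},
    {"tx": 25,"ty": 217,"tz": -60,"yaw": 0}
  ]
}}

```text
clock: 2.35
tcp_pos: [0.4741, 0.2942, 0.1699]
eef_rot: [0.648, 0.761, -0.0, -0.0]
wrist_force: [-0.1, 0.4, 0.4]
gripper_width: 0.0853
grasp_force: 0.0
```

Call:
{"fn": "drive_tool", "kwargs": {
  "commands": [
    {"tx": 0,"ty": 0,"tz": 0,"yaw": 0},
    {"tx": 0,"ty": 0,"tz": 0,"yaw": 0},
    {"tx": 0,"ty": 0,"tz": 0,"yaw": 0},
    {"tx": 0,"ty": 0,"tz": 0,"yaw": 0},
    {"tx": 0,"ty": 0,"tz": 0,"yaw": 0}
  ]
}}

```text
clock: 2.85
tcp_pos: [0.4744, 0.2917, 0.1722]
eef_rot: [0.649, 0.761, 0.001, 0.0]
wrist_force: [-0.3, 0.4, -0.1]
gripper_width: 0.0854
grasp_force: 0.0
```

Run:
```python
from h import *
st(); w=save('wrist','w3'); print(proj('w3',[[.4756,.2964,.025]]))
blobs('w3',w['pixels'],170,lambda u,v:.025,(150,0,500,400),3000)
```

```text
tcp [474.4 291.7 172.2] yaw 1.7302 q [ 0.49  0.17  1.4  -0.    1.58  0.33] t 2.85 w 0.0854 F [-0.3  0.4 -0.1]
[[317.09926095 216.81390141]]
(322, 210) C mm [478.8 300.6  25. ] [np.float64(60.4), np.float64(87.8)] yaw 0.197
```

View pics/w3.png

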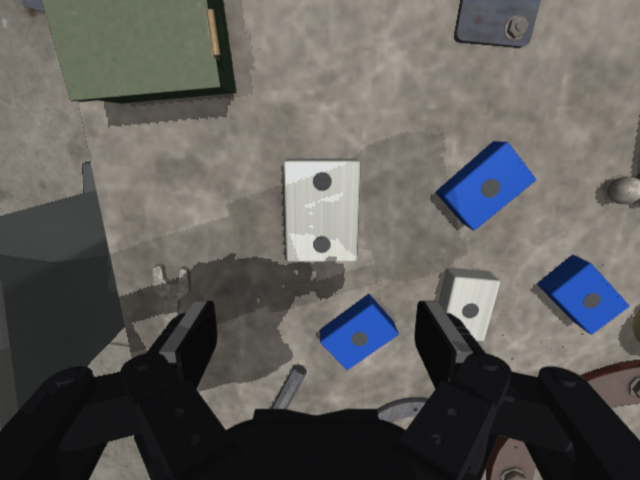

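Wrist view: big block with marks at (322,181) and (321.5,245), and corners near (285,160), (359,160), (357,262) and (287,262).

Run:
```python
from h import *
quad('w3',[(285,160),(359,160),(357,262),(287,262)],.025)
P=ray('w3',[(322,181),(321.5,245)],.025); d=P[0]-P[1]; print(P.mean(0),np.arctan2(-d[0],d[1]))
quad('w3',[(449,268),(499,276),(487,340),(441,330)],.025)
```

```text
w3 [479.3 300.1  25. ] yaw from y 0.165 from x 0.159 [np.float64(90.4), np.float64(61.1), np.float64(90.5), np.float64(63.4)]
[0.47916193 0.29957535 0.025     ] 0.15697610520384164
w3 [630.9 234.9  25. ] yaw from y 0.153 from x -0.045 [np.float64(64.9), np.float64(47.6), np.float64(68.2), np.float64(47.7)]
```

Call:
{"fn": "drive_tool", "kwargs": {
  "commands": [
    {"tx": 3,"ty": 6,"tz": -50,"yaw": 0},
    {"tx": 3,"ty": 6,"tz": -100,"yaw": 0},
    {"tx": 3,"ty": 6,"tz": -140,"yaw": 0},
    {"tx": 3,"ty": 6,"tz": -165,"yaw": 0},
    {"tx": 3,"ty": 6,"tz": -173,"yaw": 0}
  ]
}}

```text
clock: 3.4
tcp_pos: [0.4752, 0.2973, -0.0048]
eef_rot: [0.648, 0.762, -0.003, -0.001]
wrist_force: [-0.5, -0.1, 0.3]
gripper_width: 0.0856
grasp_force: 0.0
```

Call:
{"fn": "drive_tool", "kwargs": {
  "commands": [
    {"tx": 0,"ty": 0,"tz": 0,"yaw": 0},
    {"tx": 0,"ty": 0,"tz": 0,"yaw": 0},
    {"tx": 0,"ty": 0,"tz": 0,"yaw": 0},
    {"tx": 0,"ty": 0,"tz": 0,"yaw": 0},
    {"tx": 0,"ty": 0,"tz": 0,"yaw": 0}
  ],
  "gripper": 1,
  "force": 60
}}

```text
clock: 3.9
tcp_pos: [0.4782, 0.2991, 0.0006]
eef_rot: [0.648, 0.762, 0.002, 0.001]
wrist_force: [0.5, -0.2, 6.0]
gripper_width: 0.0627
grasp_force: 70.4
```

Call:
{"fn": "drive_tool", "kwargs": {
  "commands": [
    {"tx": 0,"ty": 0,"tz": 0,"yaw": 0},
    {"tx": 0,"ty": 0,"tz": 0,"yaw": 0},
    {"tx": 0,"ty": 0,"tz": 0,"yaw": 0},
    {"tx": 0,"ty": 0,"tz": 0,"yaw": 0},
    {"tx": 0,"ty": 0,"tz": 0,"yaw": 0}
  ]
}}

```text
clock: 4.4
tcp_pos: [0.4782, 0.2991, 0.0006]
eef_rot: [0.648, 0.762, 0.002, 0.001]
wrist_force: [-0.0, -0.6, 6.7]
gripper_width: 0.063
grasp_force: 70.4
```

Call:
{"fn": "drive_tool", "kwargs": {
  "commands": [
    {"tx": 0,"ty": 0,"tz": 20,"yaw": 0},
    {"tx": 0,"ty": 0,"tz": 50,"yaw": 0},
    {"tx": 0,"ty": 0,"tz": 80,"yaw": 0},
    {"tx": 0,"ty": -10,"tz": 110,"yaw": 0},
    {"tx": 0,"ty": -30,"tz": 120,"yaw": 0}
  ]
}}

```text
clock: 4.9
tcp_pos: [0.4778, 0.2696, 0.122]
eef_rot: [0.647, 0.762, 0.003, 0.001]
wrist_force: [1.5, 0.3, -4.2]
gripper_width: 0.0624
grasp_force: 69.2
```

Call:
{"fn": "drive_tool", "kwargs": {
  "commands": [
    {"tx": 0,"ty": -40,"tz": 0,"yaw": 0},
    {"tx": -5,"ty": -85,"tz": 0,"yaw": -0.02},
    {"tx": -10,"ty": -130,"tz": 0,"yaw": -0.04},
    {"tx": -15,"ty": -175,"tz": 0,"yaw": -0.06},
    {"tx": -20,"ty": -220,"tz": 0,"yaw": -0.06}
  ]
}}

```text
clock: 5.4
tcp_pos: [0.4559, 0.047, 0.1181]
eef_rot: [0.671, 0.742, -0.0, -0.0]
wrist_force: [0.8, -1.2, -4.4]
gripper_width: 0.063
grasp_force: 69.0
```

Call:
{"fn": "drive_tool", "kwargs": {
  "commands": [
    {"tx": -5,"ty": -45,"tz": 0,"yaw": 0},
    {"tx": -10,"ty": -90,"tz": 0,"yaw": 0},
    {"tx": -15,"ty": -135,"tz": 0,"yaw": 0},
    {"tx": -20,"ty": -180,"tz": 0,"yaw": 0},
    {"tx": -22,"ty": -210,"tz": 0,"yaw": 0}
  ]
}}

```text
clock: 5.9
tcp_pos: [0.4338, -0.1639, 0.1182]
eef_rot: [0.671, 0.741, -0.0, -0.0]
wrist_force: [0.7, 0.2, -4.5]
gripper_width: 0.0625
grasp_force: 69.0
```

Call:
{"fn": "drive_tool", "kwargs": {
  "commands": [
    {"tx": 0,"ty": -5,"tz": 0,"yaw": 0},
    {"tx": 0,"ty": -11,"tz": 0,"yaw": 0},
    {"tx": 0,"ty": -11,"tz": 0,"yaw": 0},
    {"tx": 0,"ty": -11,"tz": 0,"yaw": 0},
    {"tx": 0,"ty": -11,"tz": 0,"yaw": 0}
  ]
}}

```text
clock: 6.4
tcp_pos: [0.4351, -0.1715, 0.1183]
eef_rot: [0.67, 0.742, 0.0, -0.0]
wrist_force: [0.1, -0.2, -4.7]
gripper_width: 0.0627
grasp_force: 69.0
```

Run:
```python
from h import *
o=st(); w=save('wrist','w4')
cv2.imwrite('pics/w4c.png',cv2.resize(w['pixels'][80:440,120:520],None,fx=1.6,fy=1.6,interpolation=cv2.INTER_CUBIC))
```

```text
tcp [ 435.1 -171.5  118.3] yaw 1.6733 q [-0.45 -0.04  1.72  0.    1.46 -0.56] t 6.4 w 0.0627 F [ 0.1 -0.2 -4.7]
```

View pics/w4c.png

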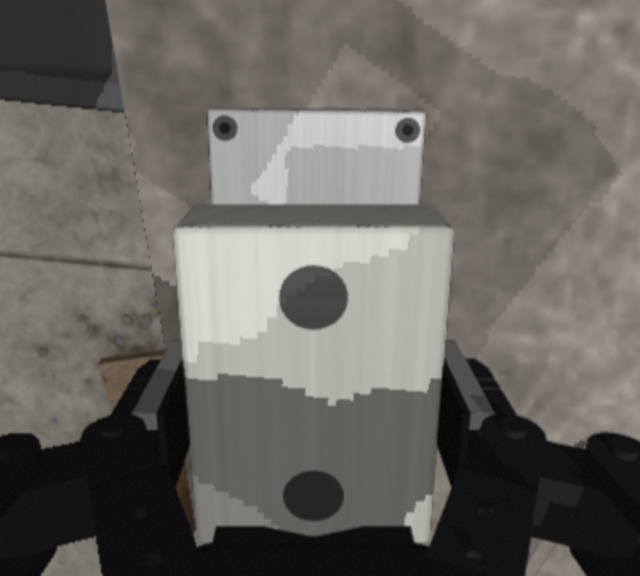

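In the grip, the block's marks are at px (315.6,265.6) and (315.6,389.4). The plate screws behind it are at (260.6,160) and (374.4,161.3).

Run:
```python
from h import *
P=ray('w4',[(315.6,265.6),(315.6,389.4)],.1427); d=P[0]-P[1]; print(P.mean(0),np.linalg.norm(d),np.arctan2(-d[0],d[1]))
P=ray('w4',[(260.6,160),(374.4,161.25)],.015);d=P[1]-P[0];print(P.mean(0),np.linalg.norm(d),np.arctan2(d[1],d[0]))
a=np.arctan2(d[1],d[0]); print('base centre',P.mean(0)+.057*np.array([np.sin(a),-np.cos(a),0]))
```

```text
[ 0.4353361  -0.17037223  0.1427    ] 0.056084679118815185 0.10226113525970668
[ 0.43113303 -0.11552147  0.015     ] 0.07980991821885601 0.09132264338796388
base centre [ 0.43633119 -0.17228395  0.015     ]
```

Call:
{"fn": "drive_tool", "kwargs": {
  "commands": [
    {"tx": 0.5,"ty": -2,"tz": -30,"yaw": -0.006},
    {"tx": 0.5,"ty": -2,"tz": -60,"yaw": -0.006},
    {"tx": 0.5,"ty": -2,"tz": -85,"yaw": -0.006},
    {"tx": 0.5,"ty": -2,"tz": -92,"yaw": -0.006},
    {"tx": 0.5,"ty": -2,"tz": -97,"yaw": -0.006}
  ]
}}

```text
clock: 6.95
tcp_pos: [0.4355, -0.1741, 0.0212]
eef_rot: [0.673, 0.74, -0.0, -0.0]
wrist_force: [0.3, 0.3, -3.8]
gripper_width: 0.0627
grasp_force: 68.9
```

Call:
{"fn": "drive_tool", "kwargs": {
  "commands": [
    {"tx": 0,"ty": 0,"tz": 0,"yaw": 0},
    {"tx": 0,"ty": 0,"tz": -1,"yaw": 0},
    {"tx": 0,"ty": 0,"tz": -2,"yaw": 0},
    {"tx": 0,"ty": 0,"tz": -3,"yaw": 0},
    {"tx": 0,"ty": 0,"tz": -3,"yaw": 0}
  ]
}}

```text
clock: 7.45
tcp_pos: [0.4355, -0.1746, 0.0186]
eef_rot: [0.673, 0.74, 0.0, 0.0]
wrist_force: [0.6, 0.2, -3.4]
gripper_width: 0.0628
grasp_force: 68.9
```

Call:
{"fn": "drive_tool", "kwargs": {
  "commands": [
    {"tx": 0,"ty": 1,"tz": -1,"yaw": 0},
    {"tx": 0,"ty": 1,"tz": -1.5,"yaw": 0},
    {"tx": 0,"ty": 1,"tz": -2,"yaw": 0},
    {"tx": 0,"ty": 1,"tz": -2.5,"yaw": 0},
    {"tx": 0,"ty": 1,"tz": -2.5,"yaw": 0}
  ]
}}

```text
clock: 7.95
tcp_pos: [0.4354, -0.1734, 0.0157]
eef_rot: [0.673, 0.74, 0.0, -0.0]
wrist_force: [-0.0, 0.2, -4.4]
gripper_width: 0.0626
grasp_force: 68.9
```

Call:
{"fn": "drive_tool", "kwargs": {
  "commands": [
    {"tx": 0,"ty": 0,"tz": -0.3,"yaw": 0},
    {"tx": 0,"ty": 0,"tz": -0.5,"yaw": 0},
    {"tx": 0,"ty": 0,"tz": -0.5,"yaw": 0},
    {"tx": 0,"ty": 0,"tz": -0.5,"yaw": 0},
    {"tx": 0,"ty": 0,"tz": -0.5,"yaw": 0}
  ]
}}

```text
clock: 8.45
tcp_pos: [0.4354, -0.1735, 0.0156]
eef_rot: [0.673, 0.74, 0.0, 0.0]
wrist_force: [-3.9, 1.4, 2.7]
gripper_width: 0.0625
grasp_force: 69.9
```

Contact is made, so I release, lift, look at the result from the top, and head for the small block.

Call:
{"fn": "drive_tool", "kwargs": {
  "commands": [
    {"tx": 0,"ty": 0,"tz": 0,"yaw": 0},
    {"tx": 0,"ty": 0,"tz": 0,"yaw": 0},
    {"tx": 0,"ty": 0,"tz": 0,"yaw": 0},
    {"tx": 0,"ty": 0,"tz": 0,"yaw": 0},
    {"tx": 0,"ty": 0,"tz": 0,"yaw": 0}
  ],
  "gripper": 0
}}

```text
clock: 8.95
tcp_pos: [0.4355, -0.1735, 0.0154]
eef_rot: [0.673, 0.74, 0.0, 0.0]
wrist_force: [-0.1, -0.5, -0.3]
gripper_width: 0.0855
grasp_force: 0.0
```

Call:
{"fn": "drive_tool", "kwargs": {
  "commands": [
    {"tx": 0,"ty": 0,"tz": 20,"yaw": 0},
    {"tx": 0,"ty": 0,"tz": 60,"yaw": 0},
    {"tx": 0,"ty": 0,"tz": 105,"yaw": 0},
    {"tx": 0,"ty": 0,"tz": 150,"yaw": 0},
    {"tx": 0,"ty": 0,"tz": 155,"yaw": 0}
  ]
}}

```text
clock: 9.45
tcp_pos: [0.4378, -0.1746, 0.1769]
eef_rot: [0.673, 0.74, 0.002, 0.005]
wrist_force: [0.5, -0.0, -0.5]
gripper_width: 0.0859
grasp_force: 0.0
```

Call:
{"fn": "drive_tool", "kwargs": {
  "commands": [
    {"tx": 0,"ty": 0,"tz": 0,"yaw": 0},
    {"tx": 0,"ty": 0,"tz": 0,"yaw": 0},
    {"tx": 0,"ty": 0,"tz": 0,"yaw": 0},
    {"tx": 0,"ty": 0,"tz": 0,"yaw": 0},
    {"tx": 0,"ty": 0,"tz": 0,"yaw": 0}
  ]
}}

```text
clock: 9.95
tcp_pos: [0.4351, -0.1733, 0.1694]
eef_rot: [0.673, 0.74, -0.0, -0.001]
wrist_force: [0.4, 0.6, -0.5]
gripper_width: 0.0853
grasp_force: 0.0
```

Run:
```python
from h import *
st(); w=save('wrist','w5')
cv2.imwrite('pics/w5c.png',cv2.resize(w['pixels'][100:310,190:440],None,fx=2.8,fy=2.8,interpolation=cv2.INTER_CUBIC))
```

```text
tcp [ 435.1 -173.3  169.4] yaw 1.6658 q [-0.46 -0.08  1.66  0.    1.57 -0.55] t 9.95 w 0.0853 F [ 0.4  0.6 -0.5]
```

View pics/w5c.png

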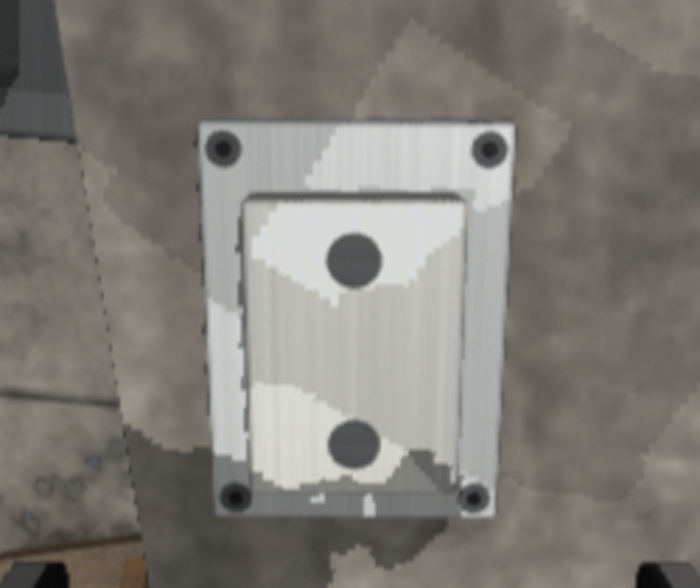

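The crop shows the block on the plate, with screws at crop (223,149), (490,149), (473,498) and (235,497), and marks at (354,261) and (354,444).

Run:
```python
from h import *
f=lambda p:[(190+(x+.5)/2.8-.5,100+(y+.5)/2.8-.5) for x,y in p]
quad('w5',f([(223,149),(490,149),(473,498),(235,497)]),.015)
P=ray('w5',f([(354,261),(354,444)]),.04); d=P[0]-P[1]; print(P.mean(0),np.arctan2(-d[0],d[1]),np.linalg.norm(d))
quad('w5',f([(246,201),(465,201),(456,492),(252,490)]),.04)
```

```text
w5 [ 436.1 -172.2   15. ] yaw from y 0.089 from x 0.093 [np.float64(113.9), np.float64(80.2), np.float64(114.2), np.float64(80.1)]
[ 0.4357399 -0.1724784  0.04     ] 0.09519290280332607 0.055792750383091616
w5 [ 435.9 -171.7   40. ] yaw from y 0.091 from x 0.09 [np.float64(87.8), np.float64(61.3), np.float64(88.5), np.float64(62.7)]
```

The block is centred on the plate to within about 0.5 mm. Next is the small block.

Call:
{"fn": "drive_tool", "kwargs": {
  "commands": [
    {"tx": 5,"ty": 45,"tz": 0,"yaw": 0},
    {"tx": 10,"ty": 92,"tz": 0,"yaw": 0},
    {"tx": 15,"ty": 140,"tz": 0,"yaw": -0.01},
    {"tx": 25,"ty": 185,"tz": 0,"yaw": -0.02},
    {"tx": 35,"ty": 230,"tz": 0,"yaw": -0.04}
  ],
  "gripper": 0.2
}}

```text
clock: 10.5
tcp_pos: [0.4704, 0.0584, 0.1704]
eef_rot: [0.688, 0.726, 0.0, 0.0]
wrist_force: [1.7, -0.7, -0.3]
gripper_width: 0.0684
grasp_force: 0.0
```

Call:
{"fn": "drive_tool", "kwargs": {
  "commands": [
    {"tx": 20,"ty": 42,"tz": 0,"yaw": 0},
    {"tx": 50,"ty": 80,"tz": 0,"yaw": 0},
    {"tx": 80,"ty": 115,"tz": 0,"yaw": 0},
    {"tx": 115,"ty": 145,"tz": 0,"yaw": 0},
    {"tx": 140,"ty": 160,"tz": 0,"yaw": 0}
  ]
}}

```text
clock: 11.0
tcp_pos: [0.6114, 0.2192, 0.1693]
eef_rot: [0.687, 0.727, -0.0, -0.0]
wrist_force: [0.9, -0.5, -0.2]
gripper_width: 0.0686
grasp_force: 0.0
```

Call:
{"fn": "drive_tool", "kwargs": {
  "commands": [
    {"tx": 10,"ty": 5,"tz": 0,"yaw": 0},
    {"tx": 20,"ty": 10,"tz": 0,"yaw": 0},
    {"tx": 20,"ty": 10,"tz": 0,"yaw": 0},
    {"tx": 20,"ty": 10,"tz": 0,"yaw": 0},
    {"tx": 20,"ty": 10,"tz": 0,"yaw": 0}
  ]
}}

```text
clock: 11.5
tcp_pos: [0.6301, 0.2262, 0.1704]
eef_rot: [0.687, 0.726, -0.0, -0.0]
wrist_force: [-0.8, -0.1, -0.0]
gripper_width: 0.0683
grasp_force: 0.0
```

Run:
```python
from h import *
st(); w=save('wrist','w6'); print(proj('w6',[[.63,.226,.025]]))
cv2.imwrite('pics/w6c.png',cv2.resize(w['pixels'][100:310,170:460],None,fx=2.5,fy=2.5,interpolation=cv2.INTER_CUBIC))
```

```text
tcp [630.1 226.2 170.4] yaw 1.6256 q [ 0.29  0.49  1.   -0.    1.65  0.23] t 11.5 w 0.0683 F [-0.8 -0.1 -0. ]
[[315.01523695 222.54835389]]
```

View pics/w6c.png

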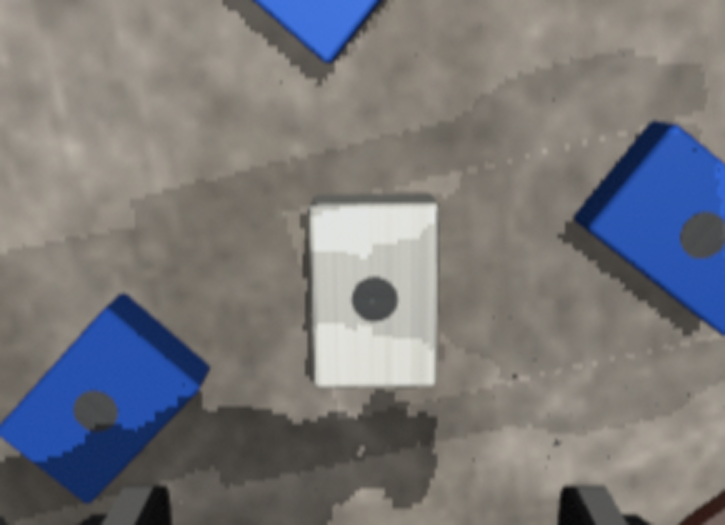

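The crop shows the mid block with its mark at (374,299), and top corners at (311,203), (438,203), (436,385) and (317,386). The blue blocks are well clear.

Run:
```python
from h import *
f=lambda p:[(170+(x+.5)/2.5-.5,100+(y+.5)/2.5-.5) for x,y in p]
quad('w6',f([(311,203),(438,203),(436,385),(317,386)]),.025); print(ray('w6',f([(374,299)]),.025))
```

```text
w6 [634.  229.7  25. ] yaw from y 0.069 from x 0.059 [np.float64(65.2), np.float64(42.5), np.float64(64.8), np.float64(42.5)]
[[0.63354464 0.22910615 0.025     ]]
```

Call:
{"fn": "drive_tool", "kwargs": {
  "commands": [
    {"tx": 3,"ty": 2,"tz": -50,"yaw": 0.008},
    {"tx": 3,"ty": 2,"tz": -100,"yaw": 0.008},
    {"tx": 3,"ty": 2,"tz": -140,"yaw": 0.008},
    {"tx": 3,"ty": 2,"tz": -160,"yaw": 0.008},
    {"tx": 3,"ty": 2,"tz": -168,"yaw": 0.008}
  ]
}}

```text
clock: 12.05
tcp_pos: [0.6316, 0.2278, -0.0008]
eef_rot: [0.685, 0.729, -0.002, -0.001]
wrist_force: [-0.7, -0.5, 0.1]
gripper_width: 0.0685
grasp_force: 0.0
```

Call:
{"fn": "drive_tool", "kwargs": {
  "commands": [
    {"tx": 0,"ty": 0,"tz": 0,"yaw": 0},
    {"tx": 0,"ty": 0,"tz": 0,"yaw": 0},
    {"tx": 0,"ty": 0,"tz": 0,"yaw": 0},
    {"tx": 0,"ty": 0,"tz": 0,"yaw": 0},
    {"tx": 0,"ty": 0,"tz": 0,"yaw": 0}
  ]
}}

```text
clock: 12.55
tcp_pos: [0.6339, 0.2287, 0.0033]
eef_rot: [0.684, 0.729, 0.001, 0.0]
wrist_force: [0.2, 0.6, 0.2]
gripper_width: 0.0685
grasp_force: 0.0
```

Call:
{"fn": "drive_tool", "kwargs": {
  "commands": [
    {"tx": 0,"ty": 0,"tz": 0,"yaw": 0},
    {"tx": 0,"ty": 0,"tz": 0,"yaw": 0},
    {"tx": 0,"ty": 0,"tz": 0,"yaw": 0},
    {"tx": 0,"ty": 0,"tz": 0,"yaw": 0},
    {"tx": 0,"ty": 0,"tz": 0,"yaw": 0}
  ],
  "gripper": 1,
  "force": 50
}}

```text
clock: 13.05
tcp_pos: [0.6336, 0.2286, 0.0028]
eef_rot: [0.684, 0.729, 0.0, 0.0]
wrist_force: [-0.4, 0.8, 4.4]
gripper_width: 0.0431
grasp_force: 53.8
```

Call:
{"fn": "drive_tool", "kwargs": {
  "commands": [
    {"tx": 0,"ty": 0,"tz": 0,"yaw": 0},
    {"tx": 0,"ty": 0,"tz": 0,"yaw": 0},
    {"tx": 0,"ty": 0,"tz": 0,"yaw": 0},
    {"tx": 0,"ty": 0,"tz": 0,"yaw": 0},
    {"tx": 0,"ty": 0,"tz": 0,"yaw": 0}
  ]
}}

```text
clock: 13.55
tcp_pos: [0.6336, 0.2286, 0.0027]
eef_rot: [0.684, 0.729, 0.0, 0.0]
wrist_force: [-0.0, 0.4, 4.9]
gripper_width: 0.0426
grasp_force: 54.0
```

Call:
{"fn": "drive_tool", "kwargs": {
  "commands": [
    {"tx": 0,"ty": 0,"tz": 20,"yaw": 0},
    {"tx": 0,"ty": 0,"tz": 60,"yaw": 0},
    {"tx": -10,"ty": 0,"tz": 95,"yaw": 0},
    {"tx": -30,"ty": 0,"tz": 125,"yaw": 0},
    {"tx": -60,"ty": -10,"tz": 130,"yaw": 0}
  ]
}}

```text
clock: 14.05
tcp_pos: [0.5746, 0.2195, 0.1359]
eef_rot: [0.684, 0.729, 0.003, 0.002]
wrist_force: [0.9, -0.0, -1.3]
gripper_width: 0.0427
grasp_force: 53.4
```

Call:
{"fn": "drive_tool", "kwargs": {
  "commands": [
    {"tx": -30,"ty": -30,"tz": 0,"yaw": 0},
    {"tx": -60,"ty": -65,"tz": 0,"yaw": 0.01},
    {"tx": -85,"ty": -105,"tz": 0,"yaw": 0.02},
    {"tx": -105,"ty": -150,"tz": 0,"yaw": 0.031},
    {"tx": -120,"ty": -195,"tz": 0,"yaw": 0.031}
  ]
}}

```text
clock: 14.55
tcp_pos: [0.4514, 0.0223, 0.1311]
eef_rot: [0.673, 0.74, -0.001, -0.001]
wrist_force: [1.5, -0.9, -1.3]
gripper_width: 0.0432
grasp_force: 53.2
```

Call:
{"fn": "drive_tool", "kwargs": {
  "commands": [
    {"tx": -6,"ty": -48,"tz": 0,"yaw": 0},
    {"tx": -12,"ty": -96,"tz": 0,"yaw": 0},
    {"tx": -18,"ty": -144,"tz": 0,"yaw": 0},
    {"tx": -18,"ty": -182,"tz": 0,"yaw": 0},
    {"tx": -18,"ty": -197,"tz": 0,"yaw": 0}
  ]
}}

```text
clock: 15.05
tcp_pos: [0.4343, -0.1762, 0.1313]
eef_rot: [0.674, 0.738, -0.001, -0.001]
wrist_force: [-0.3, 0.3, -1.4]
gripper_width: 0.0427
grasp_force: 53.2
```

Call:
{"fn": "drive_tool", "kwargs": {
  "commands": [
    {"tx": 0,"ty": 0,"tz": 0,"yaw": 0},
    {"tx": 0,"ty": 0,"tz": 0,"yaw": 0},
    {"tx": 0,"ty": 0,"tz": 0,"yaw": 0},
    {"tx": 0,"ty": 0,"tz": 0,"yaw": 0},
    {"tx": 0,"ty": 0,"tz": 0,"yaw": 0}
  ]
}}

```text
clock: 15.55
tcp_pos: [0.4356, -0.1726, 0.1323]
eef_rot: [0.673, 0.74, 0.0, 0.0]
wrist_force: [0.4, 1.0, -1.8]
gripper_width: 0.0428
grasp_force: 53.2
```

Run:
```python
from h import *
o=st(); w=save('wrist','w7')
# centre of mid top and its mark
z=o['tcp_pos'][2]-.0027+.025
p=proj('w7',[[o['tcp_pos'][0],o['tcp_pos'][1]+.001,z]])[0]; print('expected mark px',p)
g=cv2.cvtColor(w['pixels'],cv2.COLOR_BGR2GRAY); x,y=p.round().astype(int); c=g[y-22:y+23,x-22:x+23]
t,m=cv2.threshold(c,0,255,cv2.THRESH_BINARY_INV|cv2.THRESH_OTSU); n,l,s,cc=cv2.connectedComponentsWithStats(m)
for i in range(1,n):
    if s[i,4]>60: q=cc[i]+[x-22,y-22]; print(s[i],q,ray('w7',[q],z))
```

```text
tcp [ 435.6 -172.6  132.3] yaw 1.6663 q [-0.46 -0.05  1.71  0.    1.49 -0.55] t 15.55 w 0.0428 F [ 0.4  1.  -1.8]
expected mark px [314.90650726 328.66116323]
[   0    5   45   40 1613] [314.76937384 333.45257285] [[ 0.43574786 -0.17385539  0.15464524]]
```

Run:
```python
from h import *
w=cv2.imread('pics/w7.png'); g=cv2.cvtColor(w,cv2.COLOR_BGR2GRAY)[280:390,260:370]
for t in (70,90,110):
    n,l,s,cc=cv2.connectedComponentsWithStats((g<t).astype(np.uint8))
    for i in range(1,n):
        if 300<s[i,4]<4000: q=cc[i]+[260,280]; print(t,s[i],q,ray('w7',[q],.1546))
```

```text
70 [ 36  38  40  29 771] [314.39169909 333.57198444] [[ 0.435604   -0.17395469  0.1546    ]]
90 [  0  19   7  88 369] [261.95663957 349.86178862] [[ 0.41489287 -0.18366951  0.1546    ]]
90 [  36   33   40   35 1111] [315.32583258 330.10621062] [[ 0.43582719 -0.17231934  0.1546    ]]
```

Call:
{"fn": "drive_tool", "kwargs": {
  "commands": [
    {"tx": 0,"ty": 0,"tz": -30,"yaw": 0},
    {"tx": 0,"ty": 0,"tz": -55,"yaw": 0},
    {"tx": 0,"ty": 0,"tz": -75,"yaw": 0},
    {"tx": 0,"ty": 0,"tz": -82,"yaw": 0},
    {"tx": 0,"ty": 0,"tz": -86,"yaw": 0}
  ]
}}

```text
clock: 16.1
tcp_pos: [0.4354, -0.1732, 0.046]
eef_rot: [0.673, 0.74, -0.0, -0.0]
wrist_force: [0.3, -0.0, -2.1]
gripper_width: 0.0431
grasp_force: 53.1
```

Call:
{"fn": "drive_tool", "kwargs": {
  "commands": [
    {"tx": 0,"ty": 0,"tz": 0,"yaw": 0},
    {"tx": 0,"ty": 0,"tz": 0,"yaw": 0},
    {"tx": 0,"ty": 0,"tz": -1,"yaw": 0},
    {"tx": 0,"ty": 0,"tz": -2,"yaw": 0},
    {"tx": 0,"ty": 0,"tz": -2,"yaw": 0}
  ]
}}

```text
clock: 16.6
tcp_pos: [0.4355, -0.1735, 0.0445]
eef_rot: [0.673, 0.74, 0.0, 0.0]
wrist_force: [-0.5, -0.1, -2.3]
gripper_width: 0.0429
grasp_force: 53.1
```

Call:
{"fn": "drive_tool", "kwargs": {
  "commands": [
    {"tx": 0,"ty": 0.7,"tz": -0.5,"yaw": 0},
    {"tx": 0,"ty": 0.7,"tz": -1,"yaw": 0},
    {"tx": 0,"ty": 0.7,"tz": -1.5,"yaw": 0},
    {"tx": 0,"ty": 0.7,"tz": -2,"yaw": 0},
    {"tx": 0,"ty": 0.7,"tz": -2,"yaw": 0}
  ]
}}

```text
clock: 17.1
tcp_pos: [0.4354, -0.1727, 0.0427]
eef_rot: [0.673, 0.74, 0.0, -0.0]
wrist_force: [-2.4, 1.3, 2.9]
gripper_width: 0.0427
grasp_force: 53.8
```

Call:
{"fn": "drive_tool", "kwargs": {
  "commands": [
    {"tx": 0,"ty": 0,"tz": -0.3,"yaw": 0},
    {"tx": 0,"ty": 0,"tz": -0.3,"yaw": 0},
    {"tx": 0,"ty": 0,"tz": -0.3,"yaw": 0},
    {"tx": 0,"ty": 0,"tz": -0.3,"yaw": 0},
    {"tx": 0,"ty": 0,"tz": -0.3,"yaw": 0}
  ]
}}

```text
clock: 17.6
tcp_pos: [0.4354, -0.1727, 0.0427]
eef_rot: [0.673, 0.74, 0.0, 0.0]
wrist_force: [-5.2, 2.5, 6.1]
gripper_width: 0.043
grasp_force: 54.3
```

Call:
{"fn": "drive_tool", "kwargs": {
  "commands": [
    {"tx": 0,"ty": 0,"tz": 0,"yaw": 0},
    {"tx": 0,"ty": 0,"tz": 0,"yaw": 0},
    {"tx": 0,"ty": 0,"tz": 0,"yaw": 0},
    {"tx": 0,"ty": 0,"tz": 0,"yaw": 0},
    {"tx": 0,"ty": 0,"tz": 0,"yaw": 0}
  ],
  "gripper": 0
}}

```text
clock: 18.1
tcp_pos: [0.4354, -0.1728, 0.0419]
eef_rot: [0.673, 0.74, 0.0, 0.0]
wrist_force: [-0.6, 0.1, -0.8]
gripper_width: 0.0857
grasp_force: 0.0
```

Call:
{"fn": "drive_tool", "kwargs": {
  "commands": [
    {"tx": 0,"ty": 0,"tz": 20,"yaw": 0},
    {"tx": 0,"ty": 0,"tz": 60,"yaw": 0},
    {"tx": 0,"ty": 0,"tz": 105,"yaw": 0},
    {"tx": 0,"ty": 0,"tz": 130,"yaw": 0},
    {"tx": 0,"ty": 0,"tz": 130,"yaw": 0}
  ]
}}

```text
clock: 18.6
tcp_pos: [0.4372, -0.1736, 0.1766]
eef_rot: [0.673, 0.74, 0.001, 0.004]
wrist_force: [0.7, 0.2, 0.1]
gripper_width: 0.0854
grasp_force: 0.0
```

Call:
{"fn": "drive_tool", "kwargs": {
  "commands": [
    {"tx": 0,"ty": 0,"tz": 0,"yaw": 0},
    {"tx": 0,"ty": 0,"tz": 0,"yaw": 0},
    {"tx": 0,"ty": 0,"tz": 0,"yaw": 0},
    {"tx": 0,"ty": 0,"tz": 0,"yaw": 0},
    {"tx": 0,"ty": 0,"tz": 0,"yaw": 0}
  ]
}}

```text
clock: 19.1
tcp_pos: [0.4352, -0.1727, 0.1714]
eef_rot: [0.673, 0.74, -0.0, -0.001]
wrist_force: [-0.8, 0.1, 0.2]
gripper_width: 0.0856
grasp_force: 0.0
```

Run:
```python
from h import *
st(); w=save('wrist','w8')
def pc(P): return [round(float(v),1) for v in proj('w8',[P])[0]]
y=np.array([-np.sin(.095),np.cos(.095),0]); x=np.array([np.cos(.095),np.sin(.095),0]); c=np.array([.4357,-.1725,0])
print('mid',pc(c+[0,0,.065]))
g=cv2.cvtColor(w['pixels'],cv2.COLOR_BGR2GRAY)
for n,P,rr in (('mid',c+[0,0,.065],20),):
    u,v=np.round(pc(P)).astype(int); k=g[v-rr:v+rr+1,u-rr:u+rr+1]
    for t in (60,75,90):
        nn,l,s,cc=cv2.connectedComponentsWithStats((k<t).astype(np.uint8))
        for i in range(1,nn):
            if s[i,4]>100: print(t,s[i],ray('w8',[cc[i]+[u-rr,v-rr]],P[2]))
cv2.imwrite('pics/w8c.png',cv2.resize(w['pixels'][110:330,190:440],None,fx=2.7,fy=2.7,interpolation=cv2.INTER_CUBIC))
```

```text
tcp [ 435.2 -172.7  171.4] yaw 1.6648 q [-0.46 -0.08  1.65  0.    1.57 -0.55] t 19.1 w 0.0856 F [-0.8  0.1  0.2]
mid [315.8, 235.6]
75 [ 11  11  19  17 247] [[ 0.43566623 -0.17219401  0.065     ]]
90 [ 10  10  20  19 284] [[ 0.4357167  -0.17214866  0.065     ]]
```

View pics/w8c.png

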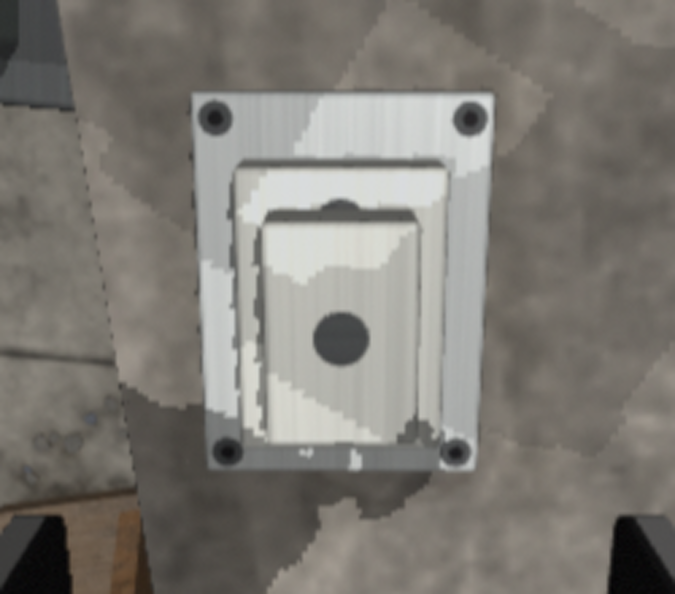

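The mid block is centred and square on the big one, with its mark at wrist-frame (435.7,-172.2) against (435.7,-172.5). Now the rest.

Call:
{"fn": "drive_tool", "kwargs": {
  "commands": [
    {"tx": 40,"ty": 8,"tz": 0,"yaw": -0.04},
    {"tx": 80,"ty": 16,"tz": 0,"yaw": -0.08},
    {"tx": 125,"ty": 25,"tz": 0,"yaw": -0.12},
    {"tx": 170,"ty": 34,"tz": 0,"yaw": -0.16},
    {"tx": 197,"ty": 40,"tz": 0,"yaw": -0.16}
  ],
  "gripper": 0.2
}}

```text
clock: 19.65
tcp_pos: [0.6346, -0.1317, 0.171]
eef_rot: [0.73, 0.683, -0.0, -0.0]
wrist_force: [-0.1, -0.4, -0.1]
gripper_width: 0.0684
grasp_force: 0.0
```

Call:
{"fn": "drive_tool", "kwargs": {
  "commands": [
    {"tx": 0,"ty": 0,"tz": 0,"yaw": 0},
    {"tx": 0,"ty": 0,"tz": 0,"yaw": 0},
    {"tx": 0,"ty": 0,"tz": 0,"yaw": 0},
    {"tx": 0,"ty": 0,"tz": 0,"yaw": 0},
    {"tx": 0,"ty": 0,"tz": 0,"yaw": 0}
  ]
}}

```text
clock: 20.15
tcp_pos: [0.6319, -0.1332, 0.1727]
eef_rot: [0.73, 0.683, 0.0, 0.0]
wrist_force: [-0.3, -0.1, -0.3]
gripper_width: 0.0681
grasp_force: 0.0
```

Run:
```python
from h import *
st(); w=save('wrist','w9'); print(proj('w9',[[.632,-.133,.035]]))
cv2.imwrite('pics/w9c.png',cv2.resize(w['pixels'][130:290,220:420],None,fx=3.6,fy=3.6,interpolation=cv2.INTER_CUBIC))
```

```text
tcp [ 631.9 -133.2  172.7] yaw 1.5041 q [-0.26  0.42  1.09 -0.    1.63 -0.2 ] t 20.15 w 0.0681 F [-0.3 -0.1 -0.3]
[[314.93222895 224.4610289 ]]
```

View pics/w9c.png

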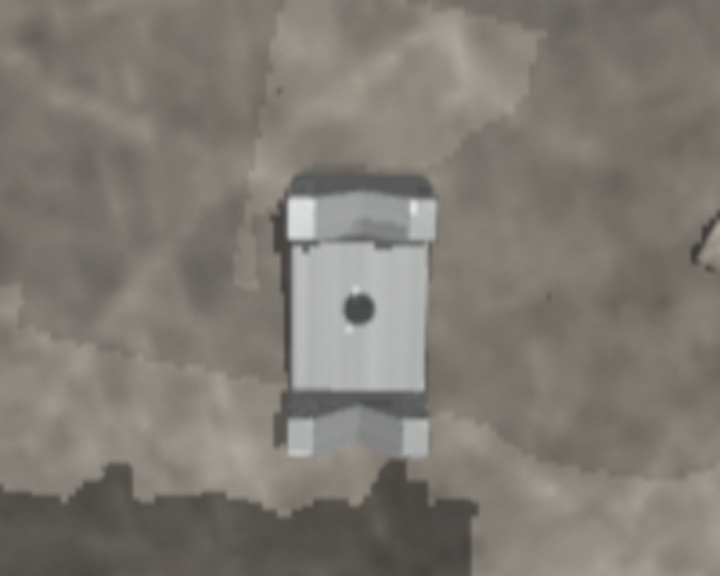

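The crop shows the V-rest with its bed mark at (359,309) and cheek-top corners at (287,196), (436,197), (428,457) and (287,457).

Run:
```python
from h import *
f=lambda p:[(220+(x+.5)/3.6-.5,130+(y+.5)/3.6-.5) for x,y in p]
quad('w9',f([(287,196),(436,197),(428,457),(287,457)]),.04); print(ray('w9',f([(359,309)]),.018))
```

```text
w9 [ 636.  -129.4   40. ] yaw from y -0.078 from x -0.071 [np.float64(62.1), np.float64(33.2), np.float64(61.9), np.float64(33.5)]
[[ 0.63617022 -0.12968043  0.018     ]]
```

Call:
{"fn": "drive_tool", "kwargs": {
  "commands": [
    {"tx": 3.5,"ty": 3,"tz": -50,"yaw": -0.006},
    {"tx": 3.5,"ty": 3,"tz": -100,"yaw": -0.006},
    {"tx": 3.5,"ty": 3,"tz": -140,"yaw": -0.006},
    {"tx": 3.5,"ty": 3,"tz": -160,"yaw": -0.006},
    {"tx": 3.5,"ty": 3,"tz": -168,"yaw": -0.006}
  ]
}}

```text
clock: 20.7
tcp_pos: [0.6341, -0.1295, 0.001]
eef_rot: [0.732, 0.681, -0.001, -0.002]
wrist_force: [0.3, -0.3, -0.2]
gripper_width: 0.0682
grasp_force: 0.0
```

Call:
{"fn": "drive_tool", "kwargs": {
  "commands": [
    {"tx": 0,"ty": 0,"tz": 0,"yaw": 0},
    {"tx": 0,"ty": 0,"tz": -1,"yaw": 0},
    {"tx": 0,"ty": 0,"tz": -2,"yaw": 0},
    {"tx": 0,"ty": 0,"tz": -2,"yaw": 0},
    {"tx": 0,"ty": 0,"tz": -2,"yaw": 0}
  ]
}}

```text
clock: 21.2
tcp_pos: [0.6363, -0.1299, 0.0029]
eef_rot: [0.732, 0.681, 0.0, 0.001]
wrist_force: [0.5, -0.1, 0.0]
gripper_width: 0.0686
grasp_force: 0.0
```

Call:
{"fn": "drive_tool", "kwargs": {
  "commands": [
    {"tx": 0,"ty": 0,"tz": 0,"yaw": 0},
    {"tx": 0,"ty": 0,"tz": 0,"yaw": 0},
    {"tx": 0,"ty": 0,"tz": 0,"yaw": 0},
    {"tx": 0,"ty": 0,"tz": 0,"yaw": 0},
    {"tx": 0,"ty": 0,"tz": 0,"yaw": 0}
  ],
  "gripper": 1,
  "force": 50
}}

```text
clock: 21.7
tcp_pos: [0.6361, -0.1298, 0.0024]
eef_rot: [0.732, 0.681, 0.0, 0.0]
wrist_force: [-1.2, 0.2, 2.5]
gripper_width: 0.0329
grasp_force: 51.9
```

Call:
{"fn": "drive_tool", "kwargs": {
  "commands": [
    {"tx": 0,"ty": 0,"tz": 0,"yaw": 0},
    {"tx": 0,"ty": 0,"tz": 0,"yaw": 0},
    {"tx": 0,"ty": 0,"tz": 0,"yaw": 0},
    {"tx": 0,"ty": 0,"tz": 0,"yaw": 0},
    {"tx": 0,"ty": 0,"tz": 0,"yaw": 0}
  ]
}}

```text
clock: 22.2
tcp_pos: [0.6361, -0.1298, 0.0024]
eef_rot: [0.732, 0.681, 0.0, 0.0]
wrist_force: [-1.8, 1.1, 5.2]
gripper_width: 0.0329
grasp_force: 52.1
```

Call:
{"fn": "drive_tool", "kwargs": {
  "commands": [
    {"tx": 0,"ty": 0,"tz": 20,"yaw": 0},
    {"tx": 0,"ty": 0,"tz": 60,"yaw": 0},
    {"tx": 0,"ty": 0,"tz": 100,"yaw": 0},
    {"tx": -10,"ty": -3,"tz": 135,"yaw": 0},
    {"tx": -30,"ty": -8,"tz": 145,"yaw": 0}
  ]
}}

```text
clock: 22.7
tcp_pos: [0.6075, -0.1379, 0.1508]
eef_rot: [0.732, 0.682, 0.002, 0.003]
wrist_force: [-0.4, 0.1, -1.5]
gripper_width: 0.0327
grasp_force: 51.4
```

Call:
{"fn": "drive_tool", "kwargs": {
  "commands": [
    {"tx": -42,"ty": -8,"tz": 0,"yaw": 0.04},
    {"tx": -85,"ty": -17,"tz": 0,"yaw": 0.08},
    {"tx": -127,"ty": -26,"tz": 0,"yaw": 0.12},
    {"tx": -158,"ty": -33,"tz": 0,"yaw": 0.16},
    {"tx": -170.5,"ty": -35,"tz": 0,"yaw": 0.168}
  ]
}}

```text
clock: 23.2
tcp_pos: [0.4326, -0.1729, 0.1456]
eef_rot: [0.672, 0.74, -0.001, -0.001]
wrist_force: [0.1, -0.4, -3.1]
gripper_width: 0.0328
grasp_force: 51.4
```

Call:
{"fn": "drive_tool", "kwargs": {
  "commands": [
    {"tx": 0,"ty": 0,"tz": 0,"yaw": 0},
    {"tx": 0,"ty": 0,"tz": 0,"yaw": 0},
    {"tx": 0,"ty": 0,"tz": 0,"yaw": 0},
    {"tx": 0,"ty": 0,"tz": 0,"yaw": 0},
    {"tx": 0,"ty": 0,"tz": 0,"yaw": 0}
  ]
}}

```text
clock: 23.7
tcp_pos: [0.4358, -0.1726, 0.1467]
eef_rot: [0.672, 0.74, -0.0, -0.0]
wrist_force: [0.8, 0.2, -2.0]
gripper_width: 0.0331
grasp_force: 51.4
```

Run:
```python
from h import *
o=st(); w=save('wrist','w10'); z=o['tcp_pos'][2]-.0024+.018
p=proj('w10',[o['tcp_pos']*[1,1,0]+[0,.0005,z]])[0]; print(p)
u,v=p.round().astype(int); g=cv2.cvtColor(w['pixels'],cv2.COLOR_BGR2GRAY)[v-30:v+31,u-30:u+31]
for t in (50,65,80,95):
    n,l,s,cc=cv2.connectedComponentsWithStats((g<t).astype(np.uint8))
    for i in range(1,n):
        if 60<s[i,4]<1500: print(t,s[i],ray('w10',[cc[i]+[u-30,v-30]],z))
```

```text
tcp [ 435.8 -172.6  146.7] yaw 1.6674 q [-0.46 -0.06  1.69  0.    1.52 -0.55] t 23.7 w 0.0331 F [ 0.8  0.2 -2. ]
[314.76560666 320.82899546]
50 [ 22  29  17  10 118] [[ 0.43587127 -0.17380924  0.16232756]]
65 [ 22  28  18  11 147] [[ 0.43600677 -0.17359606  0.16232756]]
80 [ 21  24  20  16 242] [[ 0.43603894 -0.17286467  0.16232756]]
95 [ 20  23  21  18 281] [[ 0.43598408 -0.17297712  0.16232756]]
```

Call:
{"fn": "drive_tool", "kwargs": {
  "commands": [
    {"tx": -0.3,"ty": 1,"tz": -25,"yaw": -0.001},
    {"tx": -0.3,"ty": 1,"tz": -50,"yaw": -0.001},
    {"tx": -0.3,"ty": 1,"tz": -66,"yaw": -0.001},
    {"tx": -0.3,"ty": 1,"tz": -72,"yaw": -0.001},
    {"tx": -0.3,"ty": 1,"tz": -76,"yaw": -0.001}
  ]
}}

```text
clock: 24.25
tcp_pos: [0.4352, -0.1718, 0.0709]
eef_rot: [0.673, 0.74, 0.0, -0.0]
wrist_force: [-0.6, -0.1, -2.4]
gripper_width: 0.0326
grasp_force: 51.3
```

Call:
{"fn": "drive_tool", "kwargs": {
  "commands": [
    {"tx": 0,"ty": 0,"tz": 0,"yaw": 0},
    {"tx": 0,"ty": 0,"tz": 0,"yaw": 0},
    {"tx": 0,"ty": 0,"tz": 0,"yaw": 0},
    {"tx": 0,"ty": 0,"tz": -1,"yaw": 0},
    {"tx": 0,"ty": 0,"tz": -1,"yaw": 0}
  ]
}}

```text
clock: 24.75
tcp_pos: [0.4352, -0.1718, 0.0702]
eef_rot: [0.673, 0.74, 0.0, 0.0]
wrist_force: [-0.9, -0.2, -2.6]
gripper_width: 0.0327
grasp_force: 51.3
```

Call:
{"fn": "drive_tool", "kwargs": {
  "commands": [
    {"tx": 0.2,"ty": 0,"tz": -0.5,"yaw": 0},
    {"tx": 0.2,"ty": 0,"tz": -1,"yaw": 0},
    {"tx": 0.2,"ty": 0,"tz": -1.5,"yaw": 0},
    {"tx": 0.2,"ty": 0,"tz": -2,"yaw": 0},
    {"tx": 0.2,"ty": 0,"tz": -2.4,"yaw": 0}
  ]
}}

```text
clock: 25.25
tcp_pos: [0.4353, -0.1718, 0.0676]
eef_rot: [0.673, 0.74, 0.0, 0.0]
wrist_force: [-0.3, 0.4, -2.4]
gripper_width: 0.0326
grasp_force: 51.3
```

Call:
{"fn": "drive_tool", "kwargs": {
  "commands": [
    {"tx": 0,"ty": 0,"tz": -0.2,"yaw": 0},
    {"tx": 0,"ty": 0,"tz": -0.4,"yaw": 0},
    {"tx": 0,"ty": 0,"tz": -0.6,"yaw": 0},
    {"tx": 0,"ty": 0,"tz": -0.6,"yaw": 0},
    {"tx": 0,"ty": 0,"tz": -0.6,"yaw": 0}
  ]
}}

```text
clock: 25.75
tcp_pos: [0.4353, -0.1718, 0.0673]
eef_rot: [0.673, 0.74, 0.0, 0.0]
wrist_force: [-3.4, 1.5, 1.6]
gripper_width: 0.033
grasp_force: 52.0
```

Call:
{"fn": "drive_tool", "kwargs": {
  "commands": [
    {"tx": 0,"ty": 0,"tz": 0,"yaw": 0},
    {"tx": 0,"ty": 0,"tz": 0,"yaw": 0},
    {"tx": 0,"ty": 0,"tz": 0,"yaw": 0},
    {"tx": 0,"ty": 0,"tz": 0,"yaw": 0},
    {"tx": 0,"ty": 0,"tz": 0,"yaw": 0}
  ],
  "gripper": 0.2
}}

```text
clock: 26.25
tcp_pos: [0.4354, -0.1718, 0.067]
eef_rot: [0.673, 0.74, 0.0, 0.0]
wrist_force: [-1.4, -0.1, -0.0]
gripper_width: 0.0687
grasp_force: 0.0
```

Call:
{"fn": "drive_tool", "kwargs": {
  "commands": [
    {"tx": 0,"ty": 0,"tz": 20,"yaw": 0},
    {"tx": 0,"ty": 0,"tz": 60,"yaw": 0},
    {"tx": 0,"ty": 0,"tz": 105,"yaw": 0},
    {"tx": 0,"ty": 0,"tz": 130,"yaw": 0},
    {"tx": 0,"ty": 0,"tz": 130,"yaw": 0}
  ]
}}

```text
clock: 26.75
tcp_pos: [0.437, -0.1726, 0.2016]
eef_rot: [0.673, 0.74, 0.001, 0.004]
wrist_force: [0.0, -0.6, 0.8]
gripper_width: 0.0684
grasp_force: 0.0
```

Call:
{"fn": "drive_tool", "kwargs": {
  "commands": [
    {"tx": 0,"ty": 0,"tz": 0,"yaw": 0},
    {"tx": 0,"ty": 0,"tz": 0,"yaw": 0},
    {"tx": 0,"ty": 0,"tz": 0,"yaw": 0},
    {"tx": 0,"ty": 0,"tz": 0,"yaw": 0},
    {"tx": 0,"ty": 0,"tz": 0,"yaw": 0}
  ]
}}

```text
clock: 27.25
tcp_pos: [0.4351, -0.1717, 0.1965]
eef_rot: [0.673, 0.74, -0.0, -0.0]
wrist_force: [0.4, 0.0, 0.7]
gripper_width: 0.0682
grasp_force: 0.0
```

Run:
```python
from h import *
st(); w=save('wrist','w11')
p=proj('w11',[[.4357,-.1722,.083]])[0]; print(p)
cv2.imwrite('pics/w11c.png',cv2.resize(w['pixels'][110:330,190:440],None,fx=2.7,fy=2.7,interpolation=cv2.INTER_CUBIC))
```

```text
tcp [ 435.1 -171.7  196.5] yaw 1.6658 q [-0.45 -0.1   1.62  0.    1.62 -0.55] t 27.25 w 0.0682 F [0.4 0.  0.7]
[315.79547821 233.74083309]
```

View pics/w11c.png

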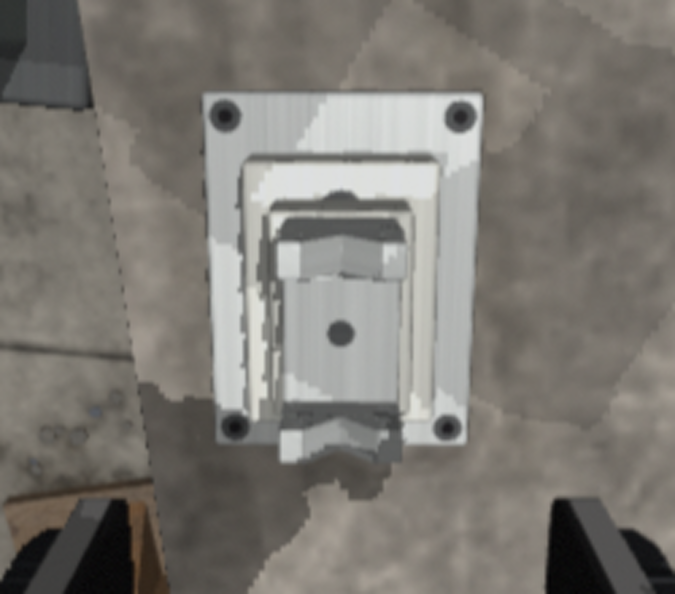

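The rest's mark is at px (315.6,233.2) against (315.8,233.7) expected, so it is centred and square. Next is the bar.

Call:
{"fn": "drive_tool", "kwargs": {
  "commands": [
    {"tx": 6,"ty": 46,"tz": 0,"yaw": -0.09},
    {"tx": 12,"ty": 92,"tz": 0,"yaw": -0.18},
    {"tx": 18,"ty": 138,"tz": 0,"yaw": -0.27},
    {"tx": 24,"ty": 182,"tz": -10,"yaw": -0.36},
    {"tx": 28,"ty": 222,"tz": -26,"yaw": -0.368}
  ]
}}

```text
clock: 27.8
tcp_pos: [0.4639, 0.0523, 0.1718]
eef_rot: [0.797, 0.603, 0.001, 0.001]
wrist_force: [1.1, -0.7, -0.1]
gripper_width: 0.0684
grasp_force: 0.0
```

Call:
{"fn": "drive_tool", "kwargs": {
  "commands": [
    {"tx": 0,"ty": 0,"tz": 0,"yaw": 0},
    {"tx": 0,"ty": 0,"tz": 0,"yaw": 0},
    {"tx": 0,"ty": 0,"tz": 0,"yaw": 0},
    {"tx": 0,"ty": 0,"tz": 0,"yaw": 0},
    {"tx": 0,"ty": 0,"tz": 0,"yaw": 0}
  ]
}}

```text
clock: 28.3
tcp_pos: [0.4635, 0.0493, 0.1715]
eef_rot: [0.797, 0.604, 0.0, 0.0]
wrist_force: [0.8, 0.6, -0.2]
gripper_width: 0.0686
grasp_force: 0.0
```

Run:
```python
from h import *
st(); w=save('wrist','w12'); im=w['pixels']
y=np.array([np.sin(.273),np.cos(.273),0]); c=np.array([.464,.051,.0075])
e=proj('w12',[c+.0755*y,c,c-.0755*y]); print(e)
hsv=cv2.cvtColor(im,cv2.COLOR_BGR2HSV); lab=cv2.cvtColor(im,cv2.COLOR_BGR2LAB).astype(int)
b=lab[...,2]-128; x0=int(e[:,0].min())-60; x1=int(e[:,0].max())+60; y0=max(0,int(e[:,1].min())-60); y1=int(e[:,1].max())+60
k=b[y0:y1,x0:x1]; print('b at bar',b[int(e[1,1])-1:int(e[1,1])+2,int(e[1,0])-25:int(e[1,0])+26:2])
for t in (-1,1,2,3):
    m=cv2.morphologyEx((k<t).astype(np.uint8),cv2.MORPH_OPEN,np.ones((5,5)))
    for cn in cv2.findContours(m,0,1)[0]:
        if cv2.contourArea(cn)<1200: continue
        rc=cv2.minAreaRect(cn); B=cv2.boxPoints(rc)+[x0,y0]; P=ray('w12',B,.0075)
        print(t,np.round(rc[0],1)+[x0,y0],np.round(rc[1],1),(P.mean(0)*1000).round(1),B.round().tolist())
```

```text
tcp [463.5  49.3 171.5] yaw 1.2961 q [ 0.03 -0.09  1.66 -0.    1.57  0.3 ] t 28.3 w 0.0686 F [ 0.8  0.6 -0.2]
[[314.55753598 128.98303446]
 [314.79621749 215.28602632]
 [315.00249425 289.87203434]]
b at bar [[ 6  6  5  5  6  5  6  6  4  2  0  0 -3 -3 -2  0  0  3  6  6  7  6  6  6
   6  6]
 [ 5  5  6  5  6  5  5  5  5  2  0  0 -3 -4 -3  0  1  3  7  6  7  6  6  6
   5  5]
 [ 6  6  6  5  5  6  5  5  6  2  0  0 -4 -4 -3  0  1  3  6  6  6  6  6  6
   5  6]]
2 [315.5 210.5] [163.  17.] [464.3  49.7   7.5] [[307.0, 129.0], [324.0, 129.0], [324.0, 292.0], [307.0, 292.0]]
3 [315.5 210.5] [163.  17.] [464.3  49.7   7.5] [[307.0, 129.0], [324.0, 129.0], [324.0, 292.0], [307.0, 292.0]]
```

Run:
```python
from h import *
a=ray('w12',[(315.5,128.7)],.012)[0]; b=ray('w12',[(315.5,292.7)],.014)[0]
d=a-b; print(a,b,((a+b)/2).round(4),np.linalg.norm(d[:2]),np.arctan2(-d[0],d[1]))
```

```text
[0.48518564 0.12371231 0.012     ] [ 0.44415978 -0.02164524  0.014     ] [0.4647 0.051  0.013 ] 0.15103621015143362 -0.27508558554602247
```

Call:
{"fn": "drive_tool", "kwargs": {
  "commands": [
    {"tx": 0.6,"ty": 1,"tz": -50,"yaw": 0},
    {"tx": 0.6,"ty": 1,"tz": -100,"yaw": 0},
    {"tx": 0.6,"ty": 1,"tz": -140,"yaw": 0},
    {"tx": 0.6,"ty": 1,"tz": -160,"yaw": 0},
    {"tx": 0.6,"ty": 1,"tz": -166,"yaw": 0}
  ],
  "gripper": 0.4
}}

```text
clock: 28.85
tcp_pos: [0.4622, 0.0507, 0.0025]
eef_rot: [0.797, 0.604, -0.002, -0.001]
wrist_force: [0.2, -1.1, 0.2]
gripper_width: 0.0512
grasp_force: 0.0
```

Call:
{"fn": "drive_tool", "kwargs": {
  "commands": [
    {"tx": 0,"ty": 0,"tz": 0,"yaw": 0},
    {"tx": 0,"ty": 0,"tz": -1,"yaw": 0},
    {"tx": 0,"ty": 0,"tz": -2,"yaw": 0},
    {"tx": 0,"ty": 0,"tz": -3,"yaw": 0},
    {"tx": 0,"ty": 0,"tz": -3,"yaw": 0}
  ]
}}

```text
clock: 29.35
tcp_pos: [0.4643, 0.0512, 0.0026]
eef_rot: [0.797, 0.604, 0.0, 0.0]
wrist_force: [0.2, -0.5, -0.0]
gripper_width: 0.0512
grasp_force: 0.0
```

Call:
{"fn": "drive_tool", "kwargs": {
  "commands": [
    {"tx": 0,"ty": 0,"tz": 0,"yaw": 0},
    {"tx": 0,"ty": 0,"tz": 0,"yaw": 0},
    {"tx": 0,"ty": 0,"tz": 0,"yaw": 0},
    {"tx": 0,"ty": 0,"tz": 0,"yaw": 0},
    {"tx": 0,"ty": 0,"tz": 0,"yaw": 0}
  ],
  "gripper": 1,
  "force": 50
}}

```text
clock: 29.85
tcp_pos: [0.4641, 0.0512, 0.0023]
eef_rot: [0.797, 0.604, 0.0, 0.0]
wrist_force: [-1.0, 0.3, 4.0]
gripper_width: 0.0129
grasp_force: 49.6
```

Call:
{"fn": "drive_tool", "kwargs": {
  "commands": [
    {"tx": 0,"ty": 0,"tz": 0,"yaw": 0},
    {"tx": 0,"ty": 0,"tz": 0,"yaw": 0},
    {"tx": 0,"ty": 0,"tz": 0,"yaw": 0},
    {"tx": 0,"ty": 0,"tz": 0,"yaw": 0},
    {"tx": 0,"ty": 0,"tz": 0,"yaw": 0}
  ]
}}

```text
clock: 30.35
tcp_pos: [0.4641, 0.0513, 0.0023]
eef_rot: [0.797, 0.604, 0.0, 0.0]
wrist_force: [-1.4, -0.3, 5.7]
gripper_width: 0.0129
grasp_force: 49.8
```

Call:
{"fn": "drive_tool", "kwargs": {
  "commands": [
    {"tx": 0,"ty": 0,"tz": 20,"yaw": 0},
    {"tx": 0,"ty": 0,"tz": 60,"yaw": 0},
    {"tx": 0,"ty": 0,"tz": 105,"yaw": 0},
    {"tx": 0,"ty": 0,"tz": 145,"yaw": 0},
    {"tx": 0,"ty": 0,"tz": 165,"yaw": 0}
  ]
}}

```text
clock: 30.85
tcp_pos: [0.4648, 0.0513, 0.1702]
eef_rot: [0.797, 0.604, 0.002, 0.001]
wrist_force: [-0.9, -0.2, -3.2]
gripper_width: 0.0127
grasp_force: 49.3
```

Call:
{"fn": "drive_tool", "kwargs": {
  "commands": [
    {"tx": -5,"ty": -40,"tz": 0,"yaw": 0.08},
    {"tx": -10,"ty": -80,"tz": 0,"yaw": 0.16},
    {"tx": -15,"ty": -122,"tz": 0,"yaw": 0.24},
    {"tx": -20,"ty": -165,"tz": 0,"yaw": 0.32},
    {"tx": -25,"ty": -200,"tz": 0,"yaw": 0.369}
  ]
}}

```text
clock: 31.35
tcp_pos: [0.4379, -0.1506, 0.1659]
eef_rot: [0.672, 0.741, -0.0, -0.001]
wrist_force: [0.1, 0.4, -2.9]
gripper_width: 0.0127
grasp_force: 49.3
```

Call:
{"fn": "drive_tool", "kwargs": {
  "commands": [
    {"tx": -3.7,"ty": -15,"tz": 0,"yaw": 0},
    {"tx": -3.7,"ty": -22.5,"tz": 0,"yaw": 0},
    {"tx": -3.7,"ty": -22.5,"tz": 0,"yaw": 0},
    {"tx": -3.7,"ty": -22.5,"tz": 0,"yaw": 0},
    {"tx": -3.7,"ty": -22.5,"tz": 0,"yaw": 0}
  ]
}}

```text
clock: 31.85
tcp_pos: [0.4354, -0.1703, 0.1668]
eef_rot: [0.672, 0.741, 0.0, -0.0]
wrist_force: [-0.1, 0.3, -2.6]
gripper_width: 0.0131
grasp_force: 49.3
```

Call:
{"fn": "drive_tool", "kwargs": {
  "commands": [
    {"tx": 0,"ty": 0,"tz": 0,"yaw": 0},
    {"tx": 0,"ty": 0,"tz": 0,"yaw": 0},
    {"tx": 0,"ty": 0,"tz": 0,"yaw": 0},
    {"tx": 0,"ty": 0,"tz": 0,"yaw": 0},
    {"tx": 0,"ty": 0,"tz": 0,"yaw": 0}
  ]
}}

```text
clock: 32.35
tcp_pos: [0.4352, -0.1712, 0.1671]
eef_rot: [0.672, 0.74, 0.0, 0.0]
wrist_force: [-0.8, -0.2, -2.8]
gripper_width: 0.0128
grasp_force: 49.3
```

Run:
```python
from h import *
o=st(); w=save('wrist','w13'); im=w['pixels']; save('top','t13')
z=o['tcp_pos'][2]+.0052
y=np.array([-np.sin(.095),np.cos(.095),0]); c=o['tcp_pos']*[1,1,0]+[.0003,0,z]
e=proj('w13',[c+.0755*y,c+.02*y]); print('expected far end',e)
b=cv2.cvtColor(im,cv2.COLOR_BGR2LAB).astype(int)
u=int(round(e[0,0])); v=int(e[0,1])
for j in range(v-14,v+15,2): print(j,im[j,u-4:u+5].mean(0).round())
j=int(e[1,1]); print('row',j); print(im[j,u-35:u+36:2].mean(1).round().tolist())
j=v+25; print('row',j); print(im[j,u-35:u+36:2].mean(1).round().tolist(),u)
```

```text
tcp [ 435.2 -171.2  167.1] yaw 1.6668 q [-0.45 -0.08  1.66  0.    1.56 -0.55] t 32.35 w 0.0128 F [-0.8 -0.2 -2.8]
expected far end [[315.52034474 134.34819524]
 [315.4268904  268.43671638]]
120 [117. 126. 131.]
122 [116. 124. 130.]
124 [115. 123. 129.]
126 [115. 123. 129.]
128 [116. 124. 130.]
130 [116. 124. 130.]
132 [117. 125. 131.]
134 [ 99. 100. 103.]
136 [121. 121. 123.]
138 [121. 121. 123.]
140 [117. 117. 120.]
142 [119. 120. 122.]
144 [120. 121. 123.]
146 [117. 118. 119.]
148 [114. 114. 116.]
row 268
[141.0, 142.0, 145.0, 120.0, 127.0, 134.0, 124.0, 136.0, 126.0, 80.0, 78.0, 80.0, 81.0, 82.0, 114.0, 116.0, 117.0, 118.0, 115.0, 114.0, 113.0, 99.0, 90.0, 91.0, 90.0, 89.0, 142.0, 179.0, 183.0, 157.0, 192.0, 173.0, 198.0, 200.0, 195.0, 190.0]
row 159
[186.0, 188.0, 184.0, 192.0, 188.0, 193.0, 192.0, 186.0, 114.0, 102.0, 101.0, 99.0, 101.0, 103.0, 109.0, 113.0, 118.0, 117.0, 120.0, 126.0, 122.0, 118.0, 110.0, 109.0, 108.0, 108.0, 109.0, 158.0, 221.0, 223.0, 222.0, 195.0, 195.0, 193.0, 192.0, 198.0] 316
```

Call:
{"fn": "drive_tool", "kwargs": {
  "commands": [
    {"tx": 0,"ty": -0.5,"tz": -20,"yaw": -0.001},
    {"tx": 0,"ty": -0.5,"tz": -40,"yaw": -0.001},
    {"tx": 0,"ty": -0.5,"tz": -53,"yaw": -0.001},
    {"tx": 0,"ty": -0.5,"tz": -59,"yaw": -0.001},
    {"tx": 0,"ty": -0.5,"tz": -62,"yaw": -0.001}
  ]
}}

```text
clock: 32.95
tcp_pos: [0.4352, -0.1718, 0.1048]
eef_rot: [0.673, 0.74, -0.0, -0.0]
wrist_force: [-0.7, -0.2, -2.0]
gripper_width: 0.013
grasp_force: 49.3
```

Call:
{"fn": "drive_tool", "kwargs": {
  "commands": [
    {"tx": 0,"ty": 0,"tz": 0,"yaw": 0},
    {"tx": 0,"ty": 0,"tz": 0,"yaw": 0},
    {"tx": 0,"ty": 0,"tz": -1,"yaw": 0},
    {"tx": 0,"ty": 0,"tz": -2,"yaw": 0},
    {"tx": 0,"ty": 0,"tz": -2,"yaw": 0}
  ]
}}

```text
clock: 33.45
tcp_pos: [0.4352, -0.1718, 0.1031]
eef_rot: [0.673, 0.74, 0.0, 0.0]
wrist_force: [0.4, 0.2, -2.5]
gripper_width: 0.0127
grasp_force: 49.3
```

Call:
{"fn": "drive_tool", "kwargs": {
  "commands": [
    {"tx": 0,"ty": 0,"tz": -0.6,"yaw": 0},
    {"tx": 0,"ty": 0,"tz": -1.2,"yaw": 0},
    {"tx": 0,"ty": 0,"tz": -1.8,"yaw": 0},
    {"tx": 0,"ty": 0,"tz": -2.2,"yaw": 0},
    {"tx": 0,"ty": 0,"tz": -2.2,"yaw": 0}
  ]
}}

```text
clock: 33.95
tcp_pos: [0.4352, -0.1717, 0.1008]
eef_rot: [0.673, 0.74, 0.0, 0.0]
wrist_force: [-0.2, -0.1, -2.3]
gripper_width: 0.0126
grasp_force: 49.3
```

Call:
{"fn": "drive_tool", "kwargs": {
  "commands": [
    {"tx": 0,"ty": 0,"tz": -0.2,"yaw": 0},
    {"tx": 0,"ty": 0,"tz": -0.4,"yaw": 0},
    {"tx": 0,"ty": 0,"tz": -0.6,"yaw": 0},
    {"tx": 0,"ty": 0,"tz": -0.6,"yaw": 0},
    {"tx": 0,"ty": 0,"tz": -0.6,"yaw": 0}
  ]
}}

```text
clock: 34.45
tcp_pos: [0.4354, -0.1718, 0.1005]
eef_rot: [0.673, 0.74, 0.0, 0.0]
wrist_force: [-0.6, 1.3, -0.5]
gripper_width: 0.013
grasp_force: 49.6
```

Call:
{"fn": "drive_tool", "kwargs": {
  "commands": [
    {"tx": 0,"ty": 0,"tz": -0.3,"yaw": 0},
    {"tx": 0,"ty": 0,"tz": -0.3,"yaw": 0},
    {"tx": 0,"ty": 0,"tz": -0.3,"yaw": 0},
    {"tx": 0,"ty": 0,"tz": -0.3,"yaw": 0},
    {"tx": 0,"ty": 0,"tz": -0.3,"yaw": 0}
  ]
}}

```text
clock: 34.95
tcp_pos: [0.4354, -0.1718, 0.1004]
eef_rot: [0.673, 0.74, 0.0, 0.0]
wrist_force: [-2.0, 1.7, 6.3]
gripper_width: 0.0131
grasp_force: 50.3
```

Call:
{"fn": "drive_tool", "kwargs": {
  "commands": [
    {"tx": 0,"ty": 0,"tz": 0,"yaw": 0},
    {"tx": 0,"ty": 0,"tz": 0,"yaw": 0},
    {"tx": 0,"ty": 0,"tz": 0,"yaw": 0},
    {"tx": 0,"ty": 0,"tz": 0,"yaw": 0},
    {"tx": 0,"ty": 0,"tz": 0,"yaw": 0}
  ],
  "gripper": 0.5
}}

```text
clock: 35.45
tcp_pos: [0.4352, -0.1718, 0.0998]
eef_rot: [0.673, 0.74, 0.0, -0.0]
wrist_force: [-0.1, 0.4, 0.2]
gripper_width: 0.0427
grasp_force: 0.0
```

Call:
{"fn": "drive_tool", "kwargs": {
  "commands": [
    {"tx": 0,"ty": 0,"tz": 10,"yaw": 0},
    {"tx": 0,"ty": 0,"tz": 25,"yaw": 0},
    {"tx": 0,"ty": 0,"tz": 50,"yaw": 0},
    {"tx": 0,"ty": 0,"tz": 90,"yaw": 0},
    {"tx": 0,"ty": 0,"tz": 110,"yaw": 0}
  ]
}}

```text
clock: 35.95
tcp_pos: [0.436, -0.1722, 0.2142]
eef_rot: [0.673, 0.74, 0.001, 0.002]
wrist_force: [0.4, 0.6, 0.3]
gripper_width: 0.0425
grasp_force: 0.0
```

Call:
{"fn": "drive_tool", "kwargs": {
  "commands": [
    {"tx": 0,"ty": 0,"tz": 0,"yaw": 0},
    {"tx": 0,"ty": 0,"tz": 0,"yaw": 0},
    {"tx": 0,"ty": 0,"tz": 0,"yaw": 0},
    {"tx": 0,"ty": 0,"tz": 0,"yaw": 0},
    {"tx": 0,"ty": 0,"tz": 0,"yaw": 0}
  ]
}}

```text
clock: 36.45
tcp_pos: [0.4349, -0.1716, 0.209]
eef_rot: [0.673, 0.74, -0.0, -0.001]
wrist_force: [0.0, 0.9, -0.3]
gripper_width: 0.0429
grasp_force: 0.0
```

Run:
```python
from h import *
st(); w=save('wrist','w14')
y=np.array([-np.sin(.095),np.cos(.095),0]); c=np.array([.4357,-.1719,.1056])
print(proj('w14',[c+.0755*y,c,c-.0755*y+[0,0,.007]]))
cv2.imwrite('pics/w14c.png',cv2.resize(w['pixels'][80:350,170:460],None,fx=2.2,fy=2.2,interpolation=cv2.INTER_CUBIC))
```

```text
tcp [ 434.9 -171.6  209. ] yaw 1.6658 q [-0.45 -0.1   1.6   0.    1.65 -0.55] t 36.45 w 0.0429 F [ 0.   0.9 -0.3]
[[316.2583165  132.32509472]
 [316.22535961 237.4147758 ]
 [316.20430106 330.15851427]]
```

View pics/w14c.png

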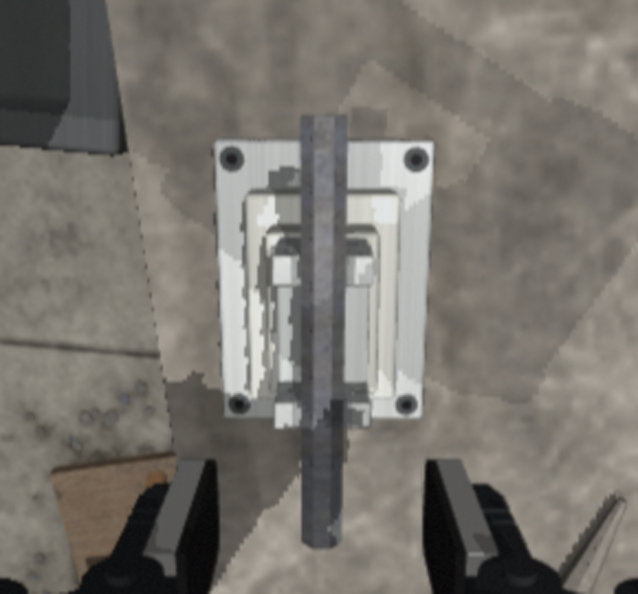

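The bar lies in both notches. Its ends are at px rows 132 and 329 against 132.3 and 330.2 expected, so its middle is within about 1 mm of the rest's, and the stack is square. I'm handing in.

```bash
python3 -c "
from rig import r
print(r.sign_off())"
```

```text
the job is handed in; nothing more can be done
None
```

The bar rest stands on the base plate as asked (large block, small block, V-rest, then the plain bar in both notches), each within about 1 mm of centre by the wrist camera, and I handed the job in with the gripper clear at about 36 s of the 128 s allowed.

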